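# Set the ratchet to close and clamp a split mould

### The job

First flip the red pawl lever on the ratchet handle so that it leans towards the robot (closing), then push the white-and-green mould along the bed between the jaws until it lies against the aluminium back rail. Work the handle to and fro by its orange knob until the yellow jaw grips the mould firmly against the blue end stop, then swing the handle back to its stop away from the robot. Move the jaw only with the handle and leave the bottle, beaker and tin alone.

Things in the scene. Friction and masses are not known exactly. Their poses are not given: they have to be found in the camera images.
- station: Grey fixed bench clamp, turned up to 0.25 rad. Origin on the table under the ratchet axle; at zero yaw x points away from the robot, y to its left. In its frame: flat bed 12 mm thick, x -125 to 125, y -60 to 270 mm; aluminium back rail with working face at y = 60, 26 mm above the bed; jaws span y 65 to 127, up to 46 mm above the bed.
- pawl_lever (a joint): Red pawl lever, -0.30 to 0.30 rad, snaps over centre (about 2 N at the tab). Positive (start): leans away from the robot (station +x); the handle then drives only when swung away, opening the jaw. Negative: leans to the robot; the handle drives only when pulled to the robot, closing the jaw, and clicks freely back. Clicking or resting on a pin it reads as little as 0.15 from centre.
- lever_tab (a point): Centre of the lever's upright red tab, 20 mm (along the handle) x 8 x 30 mm high, 70 mm above the table, about 100 mm from the axle, 45 mm out from the lever's pivot. It swings 13 mm to either side of the handle's middle line. Below it the lever's top is 57 mm and the steel handle bar's top 48 mm above the table.
- ratchet_handle (a joint): Steel handle about the upright axle, stops at -0.55 and 0.55 rad. At 0 it points along station -y; positive: the knob moves away from the robot. Rest is the stop at +0.55. It stays where left. At the knob 1 to 2 N swing it freely, 6 to 9 N drive the jaw; 26 mm of jaw travel per rad driven, up to 0.26 rad lost per stroke.
- handle_knob (a point): Point on the axis of the orange upright knob at the end of the handle, 78 mm above the table, 170 mm from the axle. The knob is a fixed round post 20 mm in diameter, from 48 to 106 mm above the table.
- mould_center (a point): Centre of the loose mould on the bed: 90 mm (its x) x 70 (its y) x 40 mm high, white half -x, green half +x, 0.3 to 0.55 kg. Starts on the station's +y side outside the jaws, about in line with the gap between them, which has 30 to 50 mm to spare over its 90 mm. Against the back rail its centre is at station y = 95 mm.
- end_stop: Blue fixed end stop, 62 mm wide (y) x 44 mm high, bolted on the bed. Origin at the foot of its working face, mid-width; its x points away from the face (as station x).
- pad_face (a point): Centre of the face of the black sprung pad on the yellow jaw, 35 mm above the table, looking to station +x; pad 50 mm wide, 30 mm high. The jaw travels up to 80 mm to station +x and stays where it is left. It starts fully open, so the handle cannot be swung away from the robot before the lever is flipped.
- jaw_pad (a joint): How far the jaw's sprung pad is pushed in: 0 free to 0.006 m fully in, 2.5 N per mm after 2 N of preload. It goes in only when the mould is pinched against the end stop.
- bottle_mid (a point): Centre of a clear bottle with red cap, 64 mm in diameter, 190 mm high, standing.
- beaker_mid (a point): Middle of a clear plastic beaker, 72 mm across, 80 mm high, standing.
- tin_mid (a point): Centre of a round flat brass tin, 74 mm across, 20 mm high.
Things that resemble listed ones, but are neither listed nor needed, are in the scene too. Of the things like the part that bears mould_center, leave any that is black, brown or pink; of the rest the larger one is meant.

How it is judged:
On the way, in this order (a step that is already met when the one before it is completed fails the run):
1. the pawl lever is flipped past centre to the closing side (value of joint pawl_lever below -0.08 rad), for 0.2 s.
2. the mould lies between the jaws against the back rail (y of mould_center in the frame of station below 0.103 m), for 0.2 s.
3. the jaw grips the mould against the end stop (value of joint jaw_pad above 0.0015 m and contact force between end_stop and mould above 3 N), for 0.2 s.
At the end, for the whole second after the job is handed in: Lever past centre on the closing side (below -0.08 rad); mould flat and still, square within 0.1 rad, within 8 mm of the back rail, pinched: pad in by over 1.5 mm, over 3 N on the end stop; handle within 0.13 rad of its stop away from the robot (all of step 3 and value of joint pawl_lever below -0.08 rad and y of mould_center in the frame of station below 0.103 m and z of mould_center in the frame of station below 0.038 m and angle between the x axis of mould_center and the x axis of station, either way round below 0.1 rad and value of joint ratchet_handle above 0.42 rad and linear speed of mould below 0.01 m/s); the robot touches nothing.
It fails at once if the jaw is pushed by hand (contact force between jaw and the fingers above 4 N or contact force between jaw and the arm above 4 N).
It fails at once if the bottle, beaker or tin is disturbed (distance of any of bottle_mid, beaker_mid, tin_mid from where it was at the start of the episode above 0.03 m).
It also fails if it takes over 72 s, if anything falls off the work surface, if the arm or the gripper's body presses on something with over 40 N, if the wrist force passes 120 N, or if a joint passes its speed limit or range.

### The arm

A 6-joint arm with a two-finger parallel gripper is mounted at the origin on the work surface. World frame = base frame: x ahead of the robot, y to its left, z up, the work surface at z = 0. Lengths are in m, angles in rad, forces in N, time in s.
With the tool pointing down it reaches from about 0.375 to 0.9 m from the base axis. Payload 3.1 kg.
Tool frame: the origin (TCP) lies on the centre line of the jaws, within the pads' length; the fingertips stand manip.finger_overhang ahead of it and the grasp point (between the pads) lies 11 mm behind it (manip.finger_overhang is the distance from the TCP to the fingertips, in m); y points along the fingers, z is the direction in which the jaws open and shut, and the axes are right-handed (so a half turn about y gives the same grasp; the last joint's range is limited). The gripper opens to 85 mm and grips with 20 to 120 N. Pads are 22 mm wide; open, the fingers measure 114 mm over their backs; the gripper's body (76 mm by 85 mm) begins 54 mm behind the grasp point. The pads swing forward as they close: fully open they stand 13 mm farther back than shut.
Start: joints at [-1.284, 0.527, 1.433, -0, 1.181, -0.178], TCP at [0.28, -0.559, 0.239] pointing down, gripper open.
Joint ranges: [-3.08, 3.08], [-0.75, 2.2], [0.22, 2.44], [-1.43, 4.57], [0, 2.65], [-2.85, 2.85]. Speed limits (rad/s): [2.79, 2.79, 3.14, 3.14, 3.14, 3.14].

### API

Orientations are given as a unit quaternion [x, y, z, w].
In Python, from station import manip gives the robot as it stands.
- The arm moves only by the tool send_rows, never from a script. Its argument "plan" is a list of rows, each an object with "linear": the shift along the tool's x, y, z in units of 30 mm (1.0 is 30 mm), a list of three; "roll": the turn about the tool's y in units of 6 degrees (1.0 is 6 degrees). In form: [{"linear": [tx, ty, tz], "roll": roll}, ...]. A call has exactly 5 rows; each row shifts and turns the commanded pose from where the row before left it, along the tool's axes as they then stand; what a row does not reach is not made up. A row lasts 1/8 s, in which the tool goes at most 62.5 mm and 10.7 degrees, less where a joint would pass 70% of its speed; a pose out of reach is approached as far as the arm can. A call is refused whole if a number of a shift passes 1 or a number of a turn 1, either way. A call with a gripper value outside its range is refused whole. "claw" is the finger opening in mm, from 0 to 85.4, set as the call begins (left out, the last holds). The fingers move at their own pace and stop on an object; "force" is the grip in N (left out, the last holds). Time passes only in rows, so rows that do not move let the fingers close, or fill a call up. It gives the time, the measured TCP pose, the force and the opening at its end, in the units of the state.
- manip.sense(): the state, without advancing time (a new reading comes with each control period).
- manip.snapshot(name): name is "scene" or "side" or "wrist"; returns the picture (384x512x3 uint8, blue, green, red); there is no depth.
- manip.get_calibration(name): a dict with "fovy" (degrees; the focal length in pixels is half the picture's height over the tangent of half this angle, whatever the lens; pixels are square), "cx", "cy" (the principal point, pixels), "cam_to_world" (4x4, takes a point from camera to world coordinates); the wrist camera has in their place "tool_from_camera" (4x4, takes a point from camera to tool coordinates, whose origin is the TCP and whose axes are the tool frame's). Camera axes: x right, y down, z forward; pixel columns grow to the right and rows downward; lengths in m; the calibration is good to about 2 mm. The wrist camera is an equidistant fisheye: a pixel r from the principal point sees the ray r / f radians off the axis. A picture is of the moment at which its call begins: read the wrist's pose just before it. get_calibration takes no time and is no camera call.
- manip.sign_off(): hands the job in, once; it reports no verdict.
Trained networks look in the newest picture that a camera, given by its name, has taken for a name from the list of things; names that differ only in an ending like _2 or _b are one class to them, and where a whole thing is asked for, a point or a joint stands for the part that bears it (a point fixed in the world has none). Each returns a list of dicts, best first, with "p" (0 to 1); they miss things now and then, are a little off and sometimes report something else, mostly with a low value. They report only what shows in the picture. A call takes as long as a camera call. They do not tell look-alikes from the thing itself.
- manip.look_for(camera, query): "extent" ([left, top, right, bottom] in pixels, round what is visible of it).
The state is a dict: "t": time; "q": joint angles; "qd": joint speeds; "tau": joint torques, N m; "tcp_pos": TCP position; "tool_rot": TCP orientation; "force": force on the tool from outside, world axes, zero at the start; "ft_torque": the same for the moment, N m; "finger_gap": opening from 0.0 (shut) to 1.0 (fully open).
Only numpy, scipy, OpenCV 4.12 (cv2) and the standard library are available. Lean on these libraries where they do the work, as an engineer would, in place of code of your own. Each camera call takes 0.05 s, during which the arm holds its last target.

## Working session

There is one attempt and no reset: what is moved stays moved. The work goes in short steps, Python scripts to look and compute and a tool call to move; the robot and the scene stay as the last step left them, time stands still between calls to the robot, and variables do not carry over. Pictures are saved under pics/ and viewed, and the job is handed in when it is done.

Besides the shell and the picture viewer there is one more tool, called after "Request:" by a JSON object that holds its "method" and its "body". send_rows: Moves the arm, as the interface text tells. Its arguments: {"type":"object","properties":{"plan":{"type":"array"},"claw":{"type":"number"},"force":{"type":"number"}},"required":["plan"]}

```bash
ls; mkdir -p pics; python3 - <<'E'
from station import manip
import cv2
s=manip.sense();print(s)
print(manip.finger_overhang)
for n in ["scene","side","wrist"]:
    im=manip.snapshot(n);cv2.imwrite(f"pics/{n}0.png",im);print(n,manip.get_calibration(n))
E
```

```text
pics
{'t': 0.0, 'q': array([-1.28447895e+00,  5.28460160e-01,  1.43392474e+00, -2.50636460e-06,
        1.18139708e+00, -1.78494237e-01]), 'qd': array([-5.14561955e-04, -1.31820450e-04,  2.11346414e-03,  7.12299563e-04,
       -6.01317270e-04, -4.45726181e-05]), 'tau': array([ 1.62200358e-03, -4.42347443e+01, -1.78022987e+01, -9.33523552e-05,
        8.11901351e-03, -6.35569506e-06]), 'tcp_pos': array([ 0.27998416, -0.55798453,  0.23833016]), 'tool_rot': array([-0.16290311,  0.68886868, -0.68732293,  0.16281805]), 'force': array([-0.02836656, -0.56538084, -0.0379091 ]), 'ft_torque': array([ 0.03346299, -0.05486176, -0.03623828]), 'finger_gap': 1.0035141490233435}
0.008
scene {'fovy': 44.801099552923986, 'cx': 257.842338857147, 'cy': 186.07465546941646, 'cam_to_world': array([[-0.45240373,  0.49079831, -0.74461257,  1.74681154],
       [ 0.89174144,  0.2383597 , -0.3846841 ,  0.63999246],
       [-0.01131668, -0.83803441, -0.54550001,  0.96562596],
       [ 0.        ,  0.        ,  0.        ,  1.        ]])}
side {'fovy': 45.478343894684, 'cx': 255.0679964331245, 'cy': 187.34907373972544, 'cam_to_world': array([[-0.6893985 , -0.40336675,  0.60168511, -0.49455504],
       [-0.72400434,  0.35685757, -0.5903138 ,  0.99335347],
       [ 0.02339707, -0.84258408, -0.53805636,  0.97197497],
       [ 0.        ,  0.        ,  0.        ,  1.        ]])}
wrist {'fovy': 65.70646984690485, 'cx': 257.03910841468814, 'cy': 188.4385646484191, 'tool_from_camera': array([[-9.99335344e-04,  9.52706591e-01,  3.03890035e-01,
        -7.84271374e-02],
       [ 5.10502408e-04, -3.03889661e-01,  9.52707097e-01,
        -1.33867996e-01],
       [ 9.99999370e-01,  1.10721047e-03, -1.82671330e-04,
        -4.61862579e-04],
       [ 0.00000000e+00,  0.00000000e+00,  0.00000000e+00,
         1.00000000e+00]])}
```

View pics/scene0.png

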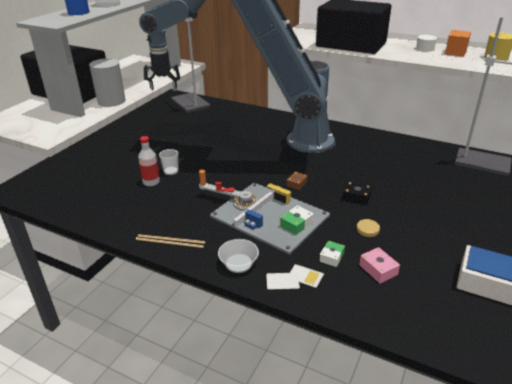

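View pics/side0.png

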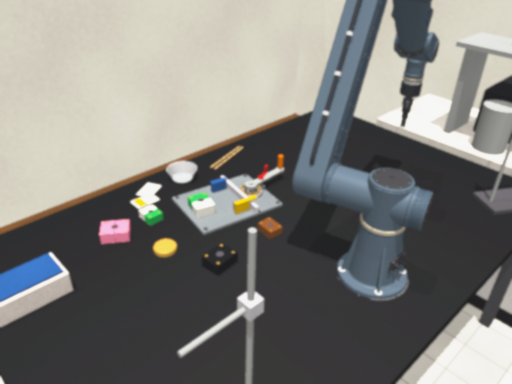

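View pics/wrist0.png

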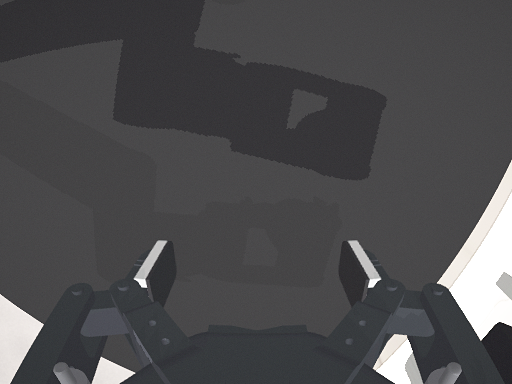

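```bash
cat > h.py <<'E'
from station import manip
import numpy as np, cv2
from scipy.spatial.transform import Rotation as R
def cal(n):
    c=manip.get_calibration(n); H=384
    f=H/2/np.tan(np.radians(c['fovy']/2)); return c,f
def ray(n,u,v,st=None):
    c,f=cal(n); x=(u-c['cx'])/f; y=(v-c['cy'])/f
    if n!='wrist':
        T=c['cam_to_world']; d=np.array([x,y,1.])
    else:
        st=st or manip.sense()
        W=np.eye(4);W[:3,:3]=R.from_quat(st['tool_rot']).as_matrix();W[:3,3]=st['tcp_pos']
        T=W@c['tool_from_camera']; th=np.hypot(x,y)
        d=np.array([np.sin(th)*x/th,np.sin(th)*y/th,np.cos(th)]) if th>1e-9 else np.array([0,0,1.])
    return T[:3,3],T[:3,:3]@d
def onplane(n,u,v,z,st=None):
    o,d=ray(n,u,v,st); return o+d*(z-o[2])/d[2]
def proj(n,P,st=None):
    c,f=cal(n);P=np.atleast_2d(P)
    if n!='wrist': T=c['cam_to_world']
    else:
        st=st or manip.sense()
        W=np.eye(4);W[:3,:3]=R.from_quat(st['tool_rot']).as_matrix();W[:3,3]=st['tcp_pos']
        T=W@c['tool_from_camera']
    p=(P-T[:3,3])@T[:3,:3]
    if n!='wrist': q=p[:,:2]/p[:,2:]
    else:
        r=np.hypot(p[:,0],p[:,1]);th=np.arctan2(r,p[:,2]);q=p[:,:2]*(th/np.maximum(r,1e-9))[:,None]
    return q*f+[c['cx'],c['cy']]
def tri(obs):
    A=np.zeros((3,3));b=np.zeros(3)
    for o,d in obs:
        d=d/np.linalg.norm(d);M=np.eye(3)-np.outer(d,d);A+=M;b+=M@o
    return np.linalg.solve(A,b)
def st2w(S,p):  # S=(x,y,yaw)
    c,s=np.cos(S[2]),np.sin(S[2]);p=np.atleast_2d(p).astype(float)
    return np.c_[S[0]+c*p[:,0]-s*p[:,1],S[1]+s*p[:,0]+c*p[:,1],p[:,2]]
def w2st(S,p):
    c,s=np.cos(S[2]),np.sin(S[2]);p=np.atleast_2d(p).astype(float);x=p[:,0]-S[0];y=p[:,1]-S[1]
    return np.c_[c*x+s*y,-s*x+c*y,p[:,2]]
E
python3 - <<'E'
import cv2
a=cv2.imread('pics/scene0.png')[120:300,120:400];cv2.imwrite('pics/c1.png',cv2.resize(a,None,fx=2.8,fy=2.8,interpolation=cv2.INTER_CUBIC))
a=cv2.imread('pics/side0.png')[130:270,80:310];cv2.imwrite('pics/c2.png',cv2.resize(a,None,fx=3.4,fy=3.4,interpolation=cv2.INTER_CUBIC))
from h import *
for n in ['scene','side']:
    for q in ['station','handle_knob','lever_tab','mould_center','end_stop','pad_face','bottle_mid','beaker_mid','tin_mid']:
        print(n,q,[(np.round(d['extent']).astype(int).tolist(),round(d['p'],2)) for d in manip.look_for(n,q)[:3]])
E
```

```text
scene station [([198, 172, 329, 256], 0.8), ([196, 173, 250, 204], 0.73)]
scene handle_knob [([199, 172, 248, 201], 0.69)]
scene lever_tab [([215, 182, 233, 202], 0.54)]
scene mould_center [([324, 242, 342, 267], 0.94), ([280, 209, 311, 236], 0.65), ([283, 174, 309, 195], 0.61)]
scene end_stop [([243, 211, 264, 232], 0.62)]
scene pad_face [([276, 197, 284, 204], 0.47)]
scene bottle_mid [([138, 140, 160, 187], 0.71)]
scene beaker_mid [([159, 149, 177, 175], 0.95)]
scene tin_mid [([352, 218, 379, 236], 0.61)]
side station [([173, 154, 287, 237], 0.89)]
side handle_knob [([154, 239, 179, 252], 0.72), ([247, 156, 285, 188], 0.59)]
side lever_tab [([259, 163, 270, 185], 0.45)]
side mould_center [([200, 242, 238, 276], 0.8), ([189, 194, 213, 221], 0.79), ([99, 218, 131, 245], 0.72)]
side end_stop [([213, 180, 227, 192], 0.59)]
side pad_face []
side bottle_mid [([189, 194, 215, 218], 0.39), ([258, 165, 269, 181], 0.25)]
side beaker_mid []
side tin_mid [([154, 241, 181, 254], 0.8)]
```

View pics/c1.png

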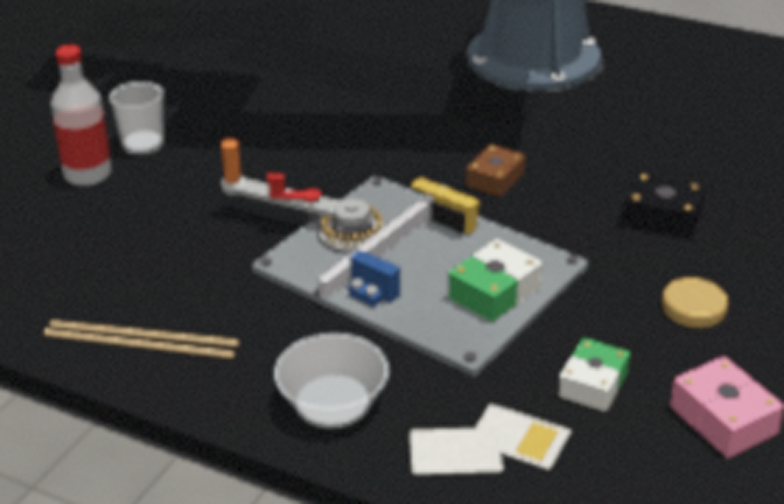

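View pics/c2.png

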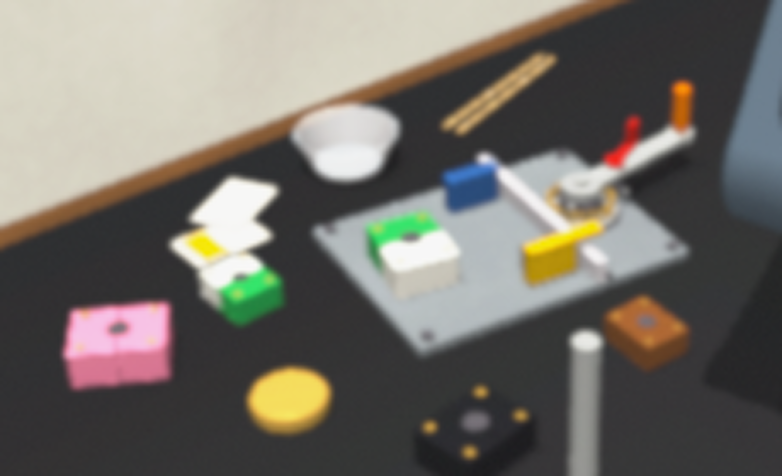

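```bash
python3 - <<'E'
from h import *
from scipy.optimize import least_squares
# station corners: scene: near(-x): (375,180) = -x,-y ; (588,263)= -x,+y ; (473,372)= +x,+y ; (254,266)= +x,-y
C=np.array([[-.125,-.06,.012],[-.125,.27,.012],[.125,.27,.012],[.125,-.06,.012]])
sc=np.array([(375,180),(588,263),(473,372),(254,266)])/2.8+[120,120]
sd=np.array([(690,250),(422,353),(313,232),(562,152)])/3.4+[80,130]
for n,px in (('scene',sc),('side',sd)):
    print(n,np.round([onplane(n,*p,.012) for p in px],3).tolist())
f=lambda S:np.r_[(proj('scene',st2w(S,C))-sc).ravel(),(proj('side',st2w(S,C))-sd).ravel()]
r=least_squares(f,[.6,-.1,0]);print(r.x,np.round(r.fun,1));S=r.x
np.save('S.npy',S)
# knob top z=.106
k1=np.array((230,142))/2.8+120;k2=np.array((682,90))/3.4+[80,130]
print('knob',w2st(S,onplane('scene',*k1,.106)),w2st(S,onplane('side',*k2,.106)))
k=w2st(S,tri([ray('scene',*k1),ray('side',*k2)]));print(k,np.hypot(k[0,0],k[0,1]),np.arctan2(k[0,0],-k[0,1]))
t1=np.array((276,178))/2.8+120;t2=np.array((633,122))/3.4+[80,130]
k=w2st(S,tri([ray('scene',*t1),ray('side',*t2)]));print('tab top',k,np.hypot(k[0,0],k[0,1]),np.arctan2(k[0,0],-k[0,1]))
# mould top corners
print('mould', [np.round(w2st(S,onplane('scene',*(np.array(p)/2.8+120),.052)),3).tolist() for p in ((495,266),(494,240),(541,258),(520,288),(450,277))])
print([np.round(w2st(S,onplane('side',*(np.array(p)/3.4+[80,130]),.052)),3).tolist() for p in ((411,237),(368,228),(433,212),(460,248),(388,262))])
print('blue',[np.round(w2st(S,onplane('scene',*(np.array(p)/2.8+120),.056)),3).tolist() for p in ((353,253),(399,273))],
 'yellow',[np.round(w2st(S,onplane('scene',*(np.array(p)/2.8+120),.058)),3).tolist() for p in ((414,182),(478,205))])
for q,p,z in (('tin',(695,300),.02),('bottle',(86,178),0),('beaker',(142,148),0),('bowl',(332,415),0),('brown',(495,165),.04)):
    print(q,np.round(onplane('scene',*(np.array(p)/2.8+120),z),3))
E
```

```text
scene [[0.441, -0.051, 0.012], [0.493, 0.269, 0.012], [0.739, 0.224, 0.012], [0.678, -0.096, 0.012]]
side [[0.43, -0.06, 0.012], [0.483, 0.267, 0.012], [0.73, 0.224, 0.012], [0.674, -0.096, 0.012]]
[ 0.56425514 -0.01991943 -0.17307132] [-0.3 -1.6  0.1 -1.   0.9 -0.9 -1.  -0.5 -0.7  0.2 -1.  -0.6 -0.8 -0.4
  0.4 -0.6]
knob [[ 0.03572925 -0.16720233  0.106     ]] [[ 0.03538316 -0.16434248  0.106     ]]
[[ 0.03649403 -0.16581095  0.10594972]] 0.16977952028894533 0.21664015131011333
tab top [[ 0.03535875 -0.09412168  0.0815638 ]] 0.1005441809883241 0.3593584934035046
mould [[[-0.002, 0.212, 0.052]], [[-0.045, 0.183, 0.052]], [[-0.047, 0.247, 0.052]], [[0.017, 0.258, 0.052]], [[0.047, 0.181, 0.052]]]
[[[0.003, 0.209, 0.052]], [[0.042, 0.239, 0.052]], [[0.033, 0.166, 0.052]], [[-0.042, 0.175, 0.052]], [[-0.025, 0.25, 0.052]]]
blue [[[0.08, 0.065, 0.056]], [[0.079, 0.132, 0.056]]] yellow [[[-0.086, 0.035, 0.058]], [[-0.089, 0.13, 0.058]]]
tin [0.518 0.408 0.02 ]
bottle [ 0.593 -0.42   0.   ]
beaker [ 0.494 -0.397  0.   ]
bowl [0.856 0.111 0.   ]
brown [0.376 0.096 0.04 ]
```

```bash
cat >> h.py <<'E'
def go(p,zdir=None,yawz=None):
    "rows needed: delta in tool units to world p; roll to align tool z with dir (mod pi)"
    s=manip.sense();M=R.from_quat(s['tool_rot']).as_matrix()
    d=(np.array(p)-s['tcp_pos']); out=None
    if zdir is not None:
        zd=np.array([*zdir,0.])/np.hypot(*zdir)
        a=np.arctan2(zd@M[:,0],zd@M[:,2]); 
        if a>np.pi/2:a-=np.pi
        if a<-np.pi/2:a+=np.pi
        out=np.degrees(a)/6
    print('tcp',np.round(s['tcp_pos'],4),'d_tool_units',np.round(M.T@d/.03,2),'roll',out,'q6',round(s['q'][5],2),'F',np.round(s['force'],1),'t',round(s['t'],2))
E
python3 - <<'E'
from h import *
S=np.load('S.npy')
s=manip.sense();print(np.round(R.from_quat(s['tool_rot']).as_matrix(),3))
th=.22
sw=lambda th:st2w([0,0,S[2]],[np.cos(th),np.sin(th),0])[0,:2]
a=.36
P=st2w(S,[.1*np.sin(a)+.035*np.cos(.22),-.1*np.cos(a)+.035*np.sin(.22),.15])[0]
print(P,sw(.22));go(P,sw(.22))
E
```

```text
[[-0.894  0.     0.448]
 [-0.448  0.    -0.894]
 [-0.    -1.    -0.   ]]
[ 0.61780081 -0.11653549  0.15      ] [0.99889905 0.04691146]
tcp [ 0.2802 -0.5587  0.2393] d_tool_units [-16.67   2.98  -8.13] roll -11.009821397836971 q6 -0.18 F [-0.2  0.5  0.1] t 1.05
```

Request:
{"method": "send_rows", "body": {"plan": [{"linear": [-1,0,-0.5],"roll": 0},{"linear": [-1,0,-0.5],"roll": 0},{"linear": [-1,0,-0.5],"roll": 0},{"linear": [-1,0,-0.5],"roll": 0},{"linear": [-1,0,-0.5],"roll": 0}], "claw": 0, "force": 30}}

```text
t: 1.68
tcp_pos: [0.3813, -0.4236, 0.2394]
tool_rot: [0.163, -0.688, 0.688, -0.163]
force: [0.5, -0.4, -0.7]
finger_gap: 0.004
```

Request:
{"method": "send_rows", "body": {"plan": [{"linear": [-1,0,-0.5],"roll": 0},{"linear": [-1,0,-0.5],"roll": 0},{"linear": [-1,0,-0.5],"roll": 0},{"linear": [-1,0,-0.5],"roll": 0},{"linear": [-1,0,-0.5],"roll": 0}]}}

```text
t: 2.3
tcp_pos: [0.4818, -0.2893, 0.2395]
tool_rot: [0.163, -0.688, 0.688, -0.163]
force: [0.3, 0.7, 0.0]
finger_gap: 0.001
```

Request:
{"method": "send_rows", "body": {"plan": [{"linear": [0,0,0],"roll": -1},{"linear": [0,0,0],"roll": -1},{"linear": [0,0,0],"roll": -1},{"linear": [0,0,0],"roll": -1},{"linear": [0,0,0],"roll": -1}]}}

```text
t: 2.92
tcp_pos: [0.4812, -0.2901, 0.2394]
tool_rot: [0.336, -0.622, 0.622, -0.337]
force: [-0.4, 0.4, -0.1]
finger_gap: -0.007
```

Request:
{"method": "send_rows", "body": {"plan": [{"linear": [0,0,0],"roll": -1},{"linear": [0,0,0],"roll": -1},{"linear": [0,0,0],"roll": -1},{"linear": [0,0,0],"roll": -1},{"linear": [0,0,0],"roll": -1}]}}

```text
t: 3.55
tcp_pos: [0.4811, -0.2901, 0.2394]
tool_rot: [0.486, -0.514, 0.514, -0.486]
force: [-0.0, -0.7, 0.2]
finger_gap: -0.002
```

```bash
python3 - <<'E'
from h import *
S=np.load('S.npy')
s=manip.sense();print(np.round(R.from_quat(s['tool_rot']).as_matrix(),3))
import pickle;pickle.dump(s,open('w1.pkl','wb'))
cv2.imwrite('pics/w1.png',cv2.resize(manip.snapshot('wrist'),None,fx=1.5,fy=1.5))
go([.618,-.1165,.15],[.9989,.047])
E
```

```text
[[-0.055  0.     0.998]
 [-0.998 -0.    -0.055]
 [ 0.    -1.     0.   ]]
tcp [ 0.4811 -0.2901  0.2394] d_tool_units [-6.02  2.98  4.25] roll -0.9571855131034989 q6 -0.69 F [-0.6 -0.1 -0.6] t 3.6
```

View pics/w1.png

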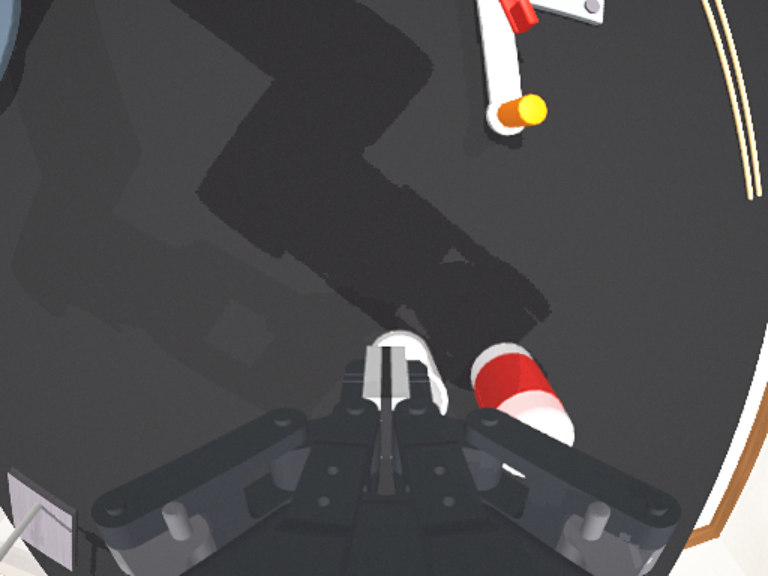

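Request:
{"method": "send_rows", "body": {"plan": [{"linear": [-1,0,0.8],"roll": 0},{"linear": [-1,0,0.8],"roll": 0},{"linear": [-1,0,0.8],"roll": 0},{"linear": [-0.4,0,0.8],"roll": 0},{"linear": [0,0,0.8],"roll": -1}]}}

```text
t: 4.22
tcp_pos: [0.6077, -0.1939, 0.2394]
tool_rot: [-0.512, 0.488, -0.487, 0.512]
force: [1.0, -0.4, 0.2]
finger_gap: -0.0
```

```bash
python3 - <<'E'
from h import *
S=np.load('S.npy')
import pickle;s=pickle.load(open('w1.pkl','rb'))
p=w2st(S,onplane('wrist',533/1.5,110/1.5,.106,s));print(p,np.hypot(p[0,0],p[0,1]),np.arctan2(p[0,0],-p[0,1]))
s=manip.sense();pickle.dump(s,open('w2.pkl','wb'))
cv2.imwrite('pics/w2.png',cv2.resize(manip.snapshot('wrist'),None,fx=1.5,fy=1.5))
go([.618,-.1165,.15],[.9989,.047])
E
```

```text
[[ 0.04177671 -0.16713507  0.106     ]] 0.17227717810043866 0.2449388951891805
tcp [ 0.6111 -0.195   0.2395] d_tool_units [-2.61  2.98  0.35] roll 0.045589646088759796 q6 -0.54 F [ 3.7 -1.  -0.1] t 4.28
```

View pics/w2.png

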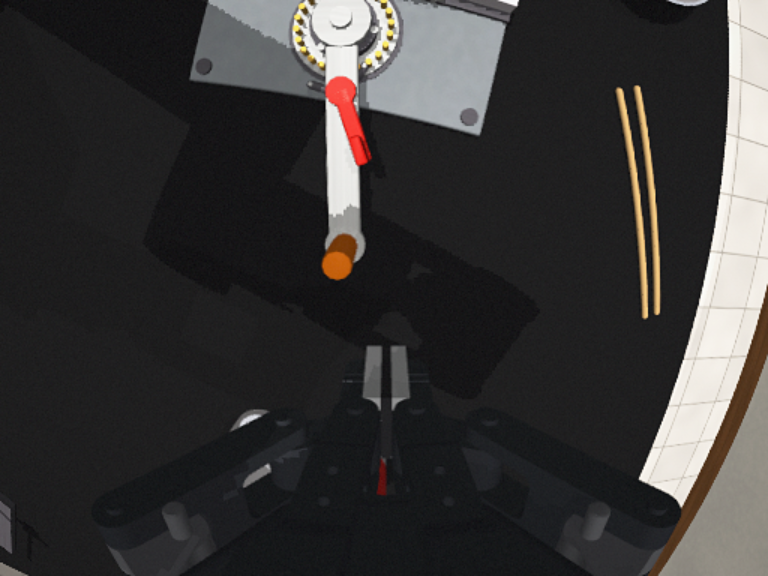

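```bash
python3 - <<'E'
from h import *
S=np.load('S.npy')
import pickle;s=pickle.load(open('w2.pkl','rb'))
for n,u,v,z in (('knob',337,265,.106),('tabtop',359,156,.085),('axle',341,16,.065),('hubbase',347,28,.03),('corner-x-y',188,80,.012),('corner+x-y',481,135,.012)):
    w=onplane('wrist',u/1.5,v/1.5,z,s)
    p=w2st(S,w);print(n,w,p,np.hypot(p[0,0],p[0,1]),np.arctan2(p[0,0],-p[0,1]))
E
```

```text
knob [ 0.57757872 -0.19042036  0.106     ] [[ 0.04248625 -0.1656593   0.106     ]] 0.1710207184795497 0.25105655617312933
tabtop [ 0.58755568 -0.12318161  0.085     ] [[ 0.04073507 -0.09770695  0.085     ]] 0.10585836773316272 0.39499901167342255
axle [ 0.56919085 -0.02455478  0.065     ] [[ 0.00566022 -0.00371614  0.065     ]] 0.006771098948054155 0.989840516523243
hubbase [ 0.57036454 -0.02417342  0.03      ] [[ 0.0067507  -0.00313835  0.03      ]] 0.007444541699801454 1.1356270180289267
corner-x-y [ 0.43424459 -0.05928211  0.012     ] [[-0.12128967 -0.06116356  0.012     ]] 0.13583874741025723 -1.1037331728944144
corner+x-y [ 0.68059755 -0.10151712  0.012     ] [[ 0.12865613 -0.0603435   0.012     ]] 0.14210467167212526 1.132230775765669
```

Request:
{"method": "send_rows", "body": {"plan": [{"linear": [-1,0,0.3],"roll": 0},{"linear": [-1,0.6,0],"roll": 0},{"linear": [-0.5,1,0],"roll": 0},{"linear": [0,1,0],"roll": 0},{"linear": [0,1,0],"roll": 0}]}}

```text
t: 4.9
tcp_pos: [0.6123, -0.1198, 0.1307]
tool_rot: [-0.511, 0.489, -0.489, 0.511]
force: [0.2, 0.1, -0.4]
finger_gap: -0.004
```

Request:
{"method": "send_rows", "body": {"plan": [{"linear": [0,1,0],"roll": 0},{"linear": [0,1,0],"roll": 0},{"linear": [0,0,0],"roll": 0},{"linear": [0,0,0],"roll": 0},{"linear": [0,0,0],"roll": 0}]}}

```text
t: 5.52
tcp_pos: [0.6135, -0.1204, 0.073]
tool_rot: [-0.511, 0.488, -0.489, 0.512]
force: [-0.3, 0.3, -0.1]
finger_gap: -0.001
```

```bash
python3 - <<'E'
from h import *
np.save('S.npy',[.567,-.0215,-.172])
cv2.imwrite('pics/w3.png',cv2.resize(manip.snapshot('wrist'),None,fx=1.5,fy=1.5))
go([.587,-.122,.07],[.9989,.047])
E
```

```text
tcp [ 0.6134 -0.1204  0.0729] d_tool_units [ 0.01  0.09 -0.88] roll -0.013688975189537116 q6 -0.42 F [ 0.3  0.2 -0.4] t 5.58
```

View pics/w3.png

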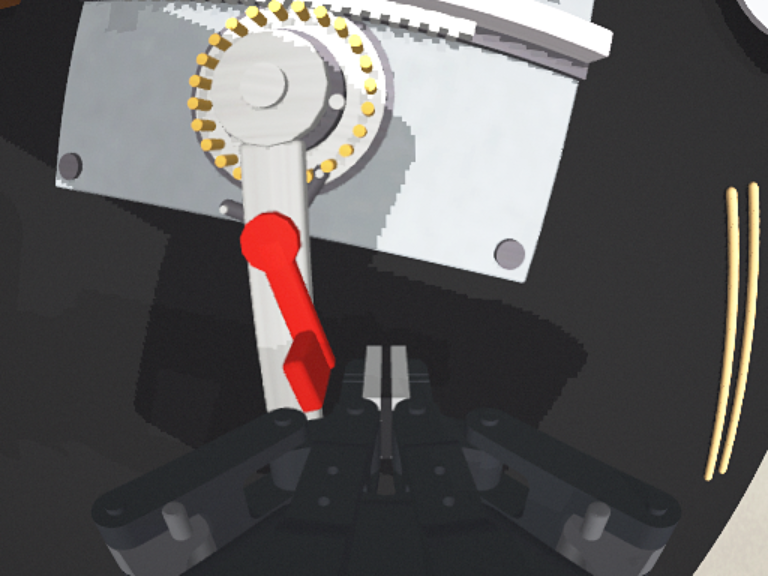

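Request:
{"method": "send_rows", "body": {"plan": [{"linear": [0,0.1,-0.25],"roll": 0},{"linear": [0,0,-0.25],"roll": 0},{"linear": [0,0,-0.25],"roll": 0},{"linear": [0,0,-0.25],"roll": 0},{"linear": [0,0,0],"roll": 0}]}}

```text
t: 6.2
tcp_pos: [0.5815, -0.1212, 0.0683]
tool_rot: [0.511, -0.489, 0.488, -0.511]
force: [0.3, -0.1, 0.7]
finger_gap: 0.002
```

```bash
python3 - <<'E'
from h import *
cv2.imwrite('pics/w4.png',cv2.resize(manip.snapshot('wrist'),None,fx=1.5,fy=1.5))
go([.587,-.122,.07],[.9989,.047])
E
```

```text
tcp [ 0.5819 -0.1213  0.0682] d_tool_units [ 0.03 -0.06  0.17] roll -0.01324036508382688 q6 -0.44 F [-0.8 -0.5  0.4] t 6.25
```

View pics/w4.png

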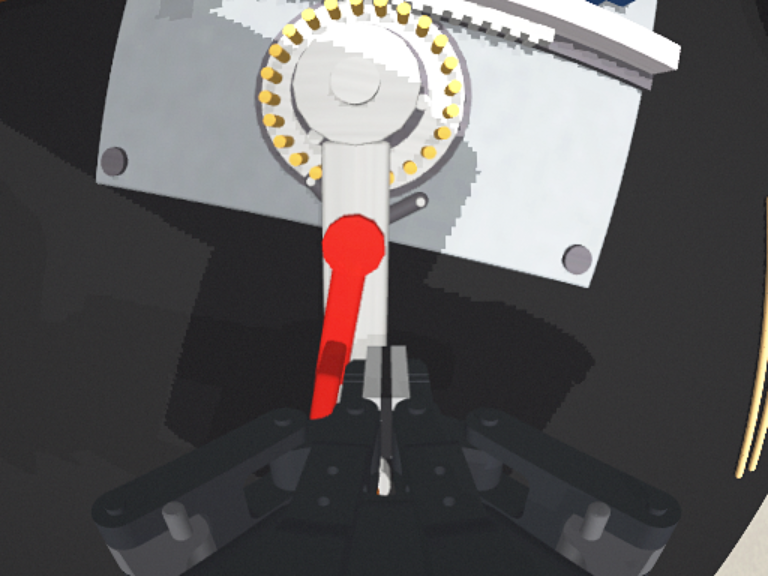

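Request:
{"method": "send_rows", "body": {"plan": [{"linear": [0,-0.3,0.25],"roll": 0},{"linear": [0,-1,0],"roll": 0},{"linear": [0,-1,0],"roll": 0},{"linear": [0,-1,0],"roll": -1},{"linear": [-0.5,-1,0],"roll": -1}]}}

```text
t: 6.88
tcp_pos: [0.5888, -0.1069, 0.1991]
tool_rot: [-0.56, 0.431, -0.432, 0.56]
force: [0.7, 0.3, 0.0]
finger_gap: -0.0
```

```bash
python3 - <<'E'
from h import *
S=np.load('S.npy')
print('decoy',np.round(onplane('scene',333,245,.03),3))
go(st2w(S,[0,.285,.2])[0],st2w([0,0,S[2]],[1,0,0])[0,:2])
E
```

```text
decoy [0.665 0.338 0.03 ]
tcp [ 0.5888 -0.1069  0.1991] d_tool_units [-11.57  -0.04   3.98] roll 4.103647774273832 q6 -0.62 F [0.7 0.3 0. ] t 6.88
```

Request:
{"method": "send_rows", "body": {"plan": [{"linear": [-1,0,0],"roll": 1},{"linear": [-1,0,0],"roll": 1},{"linear": [-1,0,0],"roll": 1},{"linear": [-1,0,0],"roll": 1},{"linear": [-1,0,0],"roll": 0}]}}

```text
t: 7.5
tcp_pos: [0.5815, 0.0432, 0.1981]
tool_rot: [0.457, -0.539, 0.54, -0.458]
force: [-0.4, 0.8, 0.3]
finger_gap: -0.0
```

```bash
python3 - <<'E'
from h import *
S=np.load('S.npy')
s=manip.sense();import pickle;pickle.dump(s,open('w5.pkl','wb'))
cv2.imwrite('pics/w5.png',cv2.resize(manip.snapshot('wrist'),None,fx=1.5,fy=1.5))
go(st2w(S,[0,.285,.2])[0],st2w([0,0,S[2]],[1,0,0])[0,:2])
E
```

```text
tcp [0.5819 0.0467 0.1982] d_tool_units [-7.17 -0.04 -0.02] roll 0.10101499828670951 q6 0.05 F [0.6 1.2 0.8] t 7.55
```

View pics/w5.png

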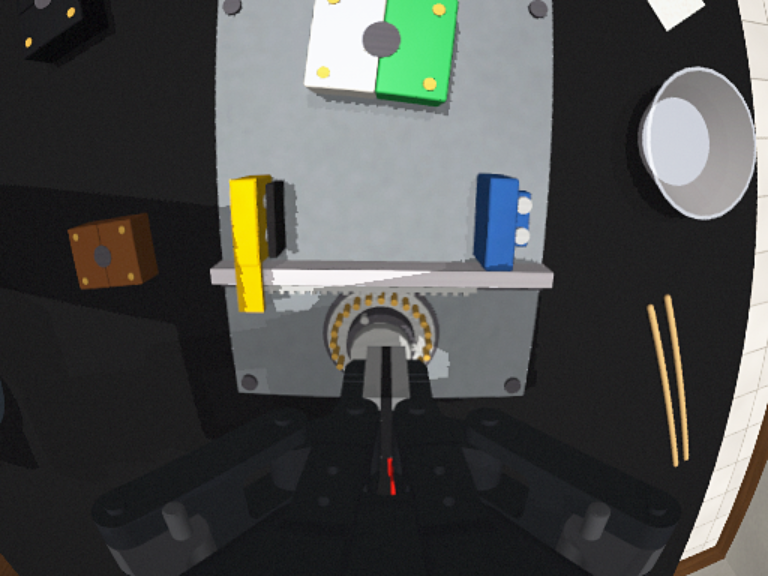

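```bash
python3 - <<'E'
from h import *
S=np.load('S.npy')
import pickle;s=pickle.load(open('w5.pkl','rb'))
for n,u,v,z in (('mc',381,40,.052),('corner -x-y',306,86,.052),('corner+x-y',447,103,.052),('blueL top',477,175,.056),('blueL2',476,265,.056),('pad',285,182,.05),('pad2',285,250,.05),('bedTL',219,15,.012),('bedBL',239,393,.012),('bedBR',524,396,.012),('railL',212,272,.038),('railR',552,274,.038)):
    print(n,np.round(w2st(S,onplane('wrist',u/1.5,v/1.5,z,s)),4))
E
```

```text
mc [[-0.0006  0.212   0.052 ]]
corner -x-y [[-0.0468  0.183   0.052 ]]
corner+x-y [[0.0406 0.1724 0.052 ]]
blueL top [[0.06   0.1277 0.056 ]]
blueL2 [[0.0624 0.0695 0.056 ]]
pad [[-0.0612  0.1219  0.05  ]]
pad2 [[-0.0629  0.077   0.05  ]]
bedTL [[-0.1211  0.2493  0.012 ]]
bedBL [[-0.1229 -0.0591  0.012 ]]
bedBR [[ 0.1254 -0.0597  0.012 ]]
railL [[-0.1218  0.0581  0.038 ]]
railR [[0.1238 0.0588 0.038 ]]
```

Request:
{"method": "send_rows", "body": {"plan": [{"linear": [-1,0,0],"roll": 0.1},{"linear": [-1,0,0],"roll": 0},{"linear": [-1,0,0],"roll": 0},{"linear": [-1,0,0],"roll": 0},{"linear": [-1,0,0],"roll": 0}], "claw": 42}}

```text
t: 8.18
tcp_pos: [0.6073, 0.1909, 0.198]
tool_rot: [0.454, -0.541, 0.542, -0.455]
force: [-0.0, 0.3, 0.1]
finger_gap: 0.489
```

Request:
{"method": "send_rows", "body": {"plan": [{"linear": [-1,0,0],"roll": 0},{"linear": [-1,0,0],"roll": 0},{"linear": [0,0.8,0],"roll": 0},{"linear": [0,0.8,0],"roll": 0},{"linear": [0,0.8,0],"roll": 0}]}}

```text
t: 8.8
tcp_pos: [0.6176, 0.2493, 0.1253]
tool_rot: [0.454, -0.541, 0.542, -0.455]
force: [-0.4, -0.0, -0.2]
finger_gap: 0.493
```

```bash
python3 - <<'E'
from h import *
S=np.load('S.npy')
s=manip.sense();print(w2st(S,s['tcp_pos']))
cv2.imwrite('pics/w6.png',cv2.resize(manip.snapshot('wrist'),None,fx=1.5,fy=1.5))
cv2.imwrite('pics/s6.png',cv2.resize(manip.snapshot('scene')[130:310,200:440],None,fx=3,fy=3))
go(st2w(S,[-.001,.282,.036])[0],st2w([0,0,S[2]],[1,0,0])[0,:2])
E
```

```text
[[0.00350085 0.27543864 0.12526607]]
tcp [0.6153 0.2486 0.1228] d_tool_units [-0.26  2.89 -0.06] roll -0.016027100993532415 q6 0.39 F [-0.6 -0.9 -0.5] t 8.9
```

View pics/w6.png

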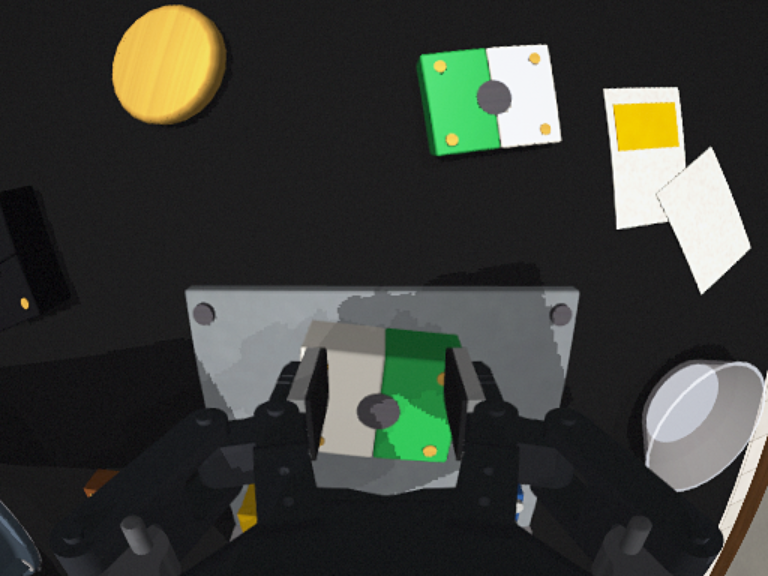

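View pics/s6.png

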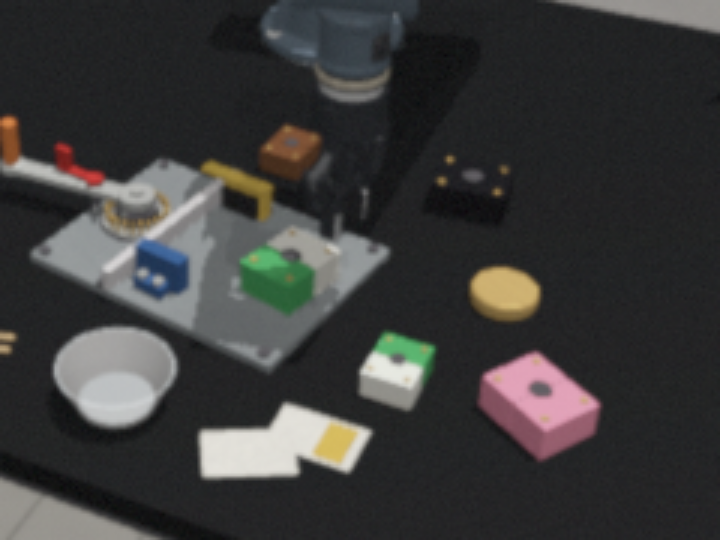

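Request:
{"method": "send_rows", "body": {"plan": [{"linear": [-0.35,0,-0.1],"roll": 0},{"linear": [0,0.9,0],"roll": 0},{"linear": [0,1,0],"roll": 0},{"linear": [0,1,0],"roll": 0},{"linear": [0,0,0],"roll": 0}]}}

```text
t: 9.52
tcp_pos: [0.6149, 0.2602, 0.0375]
tool_rot: [-0.456, 0.542, -0.541, 0.454]
force: [0.1, 0.4, 0.3]
finger_gap: 0.493
```

```bash
python3 - <<'E'
from h import *
S=np.load('S.npy')
cv2.imwrite('pics/w7.png',cv2.resize(manip.snapshot('wrist'),None,fx=1.5,fy=1.5))
go(st2w(S,[-.001,.141,.036])[0],st2w([0,0,S[2]],[1,0,0])[0,:2])
E
```

```text
tcp [0.6162 0.2604 0.039 ] d_tool_units [ 4.84  0.1  -0.03] roll -0.015336798566230868 q6 0.41 F [0.3 0.1 0.1] t 9.57
```

View pics/w7.png

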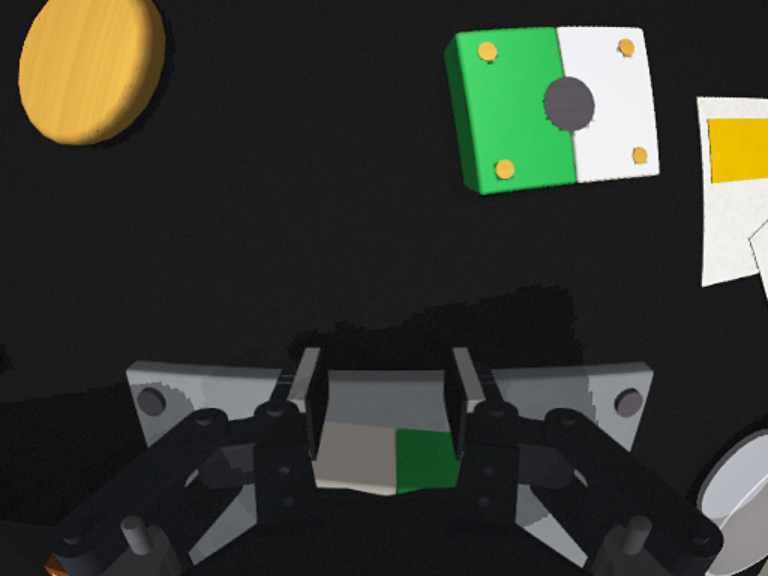

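Request:
{"method": "send_rows", "body": {"plan": [{"linear": [0.4,0,0],"roll": 0},{"linear": [0.4,0,0],"roll": 0},{"linear": [0.4,0,0],"roll": 0},{"linear": [0.4,0,0],"roll": 0},{"linear": [0.4,0,0],"roll": 0}]}}

```text
t: 10.2
tcp_pos: [0.6069, 0.2009, 0.0399]
tool_rot: [0.453, -0.541, 0.542, -0.456]
force: [-0.2, 5.7, 3.7]
finger_gap: 0.492
```

Request:
{"method": "send_rows", "body": {"plan": [{"linear": [0.4,0,0],"roll": 0},{"linear": [0.4,0,0],"roll": 0},{"linear": [0.4,0,0],"roll": 0},{"linear": [0.4,0,0],"roll": 0},{"linear": [0.4,0,0],"roll": 0}]}}

```text
t: 10.82
tcp_pos: [0.5966, 0.1417, 0.0399]
tool_rot: [0.453, -0.541, 0.542, -0.456]
force: [0.4, 6.5, 4.0]
finger_gap: 0.49
```

```bash
python3 - <<'E'
from h import *
S=np.load('S.npy')
cv2.imwrite('pics/s8.png',cv2.resize(manip.snapshot('scene')[130:310,200:440],None,fx=3,fy=3))
go(st2w(S,[-.001,.141,.036])[0],st2w([0,0,S[2]],[1,0,0])[0,:2])
E
```

```text
tcp [0.5962 0.14   0.0397] d_tool_units [ 0.77  0.12 -0.07] roll -0.03097264851824666 q6 0.22 F [1.  1.7 2.3] t 10.88
```

View pics/s8.png

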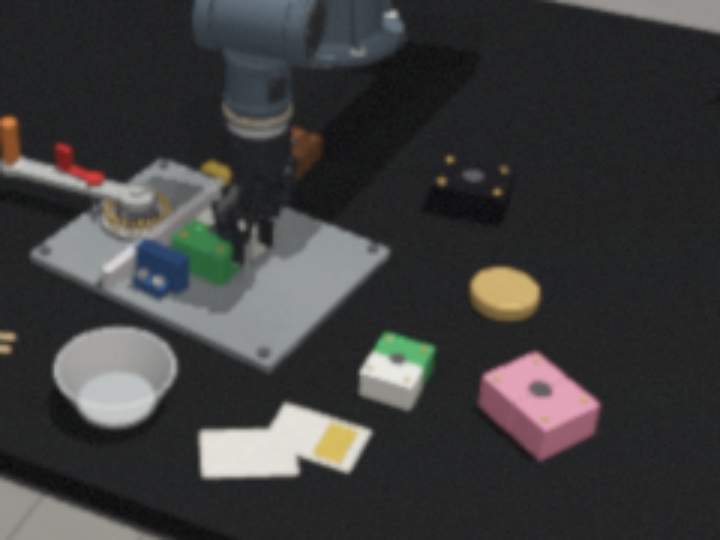

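Request:
{"method": "send_rows", "body": {"plan": [{"linear": [0.2,0,0],"roll": 0},{"linear": [0.2,0,0],"roll": 0},{"linear": [0.1,0,0],"roll": 0},{"linear": [0.1,0,0],"roll": 0},{"linear": [0,0,0],"roll": 0}]}}

```text
t: 11.5
tcp_pos: [0.5932, 0.1242, 0.0395]
tool_rot: [0.453, -0.541, 0.542, -0.456]
force: [1.4, 4.6, 4.7]
finger_gap: 0.494
```

```bash
python3 - <<'E'
from h import *
S=np.load('S.npy')
go(st2w(S,[-.001,.141,.036])[0],st2w([0,0,S[2]],[1,0,0])[0,:2])
E
```

```text
tcp [0.5932 0.1242 0.0395] d_tool_units [ 0.23  0.12 -0.06] roll -0.025347484911266826 q6 0.2 F [1.4 4.6 4.7] t 11.5
```

Request:
{"method": "send_rows", "body": {"plan": [{"linear": [0.1,0,0],"roll": 0},{"linear": [0.1,0,0],"roll": 0},{"linear": [0.05,0,0],"roll": 0},{"linear": [0,0,0],"roll": 0},{"linear": [0,0,0],"roll": 0}]}}

```text
t: 12.12
tcp_pos: [0.5918, 0.1169, 0.0394]
tool_rot: [0.453, -0.541, 0.542, -0.456]
force: [0.9, 5.5, 5.0]
finger_gap: 0.495
```

```bash
python3 - <<'E'
from h import *
S=np.load('S.npy')
go(st2w(S,[-.001,.141,.036])[0],st2w([0,0,S[2]],[1,0,0])[0,:2])
E
```

```text
tcp [0.5918 0.1169 0.0394] d_tool_units [-0.01  0.11 -0.06] roll -0.024735817679487338 q6 0.18 F [0.9 5.5 5. ] t 12.12
```

Request:
{"method": "send_rows", "body": {"plan": [{"linear": [0.05,0,0],"roll": 0},{"linear": [0.05,0,0],"roll": 0},{"linear": [0.05,0,0],"roll": 0},{"linear": [0,0,0],"roll": 0},{"linear": [0,0,0],"roll": 0}]}}

```text
t: 12.75
tcp_pos: [0.5919, 0.1165, 0.0395]
tool_rot: [-0.451, 0.543, -0.542, 0.457]
force: [3.4, 18.4, 2.7]
finger_gap: 0.491
```

```bash
python3 - <<'E'
from h import *
S=np.load('S.npy')
cv2.imwrite('pics/s9.png',cv2.resize(manip.snapshot('scene')[170:260,200:340],None,fx=5,fy=5,interpolation=cv2.INTER_CUBIC))
cv2.imwrite('pics/d9.png',cv2.resize(manip.snapshot('side')[140:250,160:300],None,fx=5,fy=5,interpolation=cv2.INTER_CUBIC))
go(st2w(S,[-.001,.141,.036])[0],st2w([0,0,S[2]],[1,0,0])[0,:2])
E
```

```text
tcp [0.5919 0.1165 0.0395] d_tool_units [-0.02  0.12 -0.06] roll -0.04302675788674976 q6 0.18 F [ 3.5 18.8  2.6] t 12.85
```

View pics/s9.png

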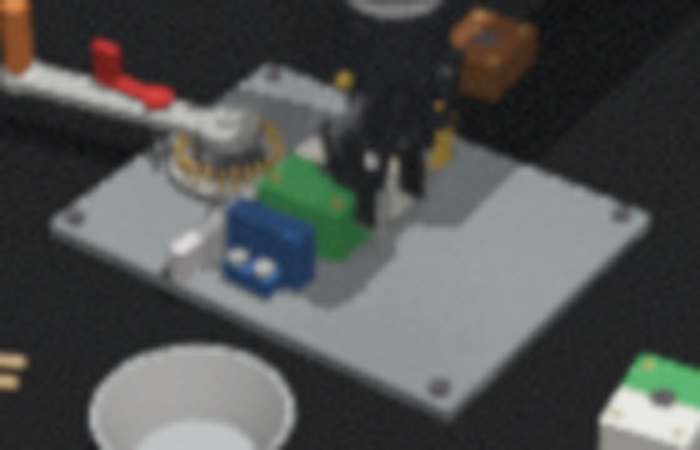

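View pics/d9.png

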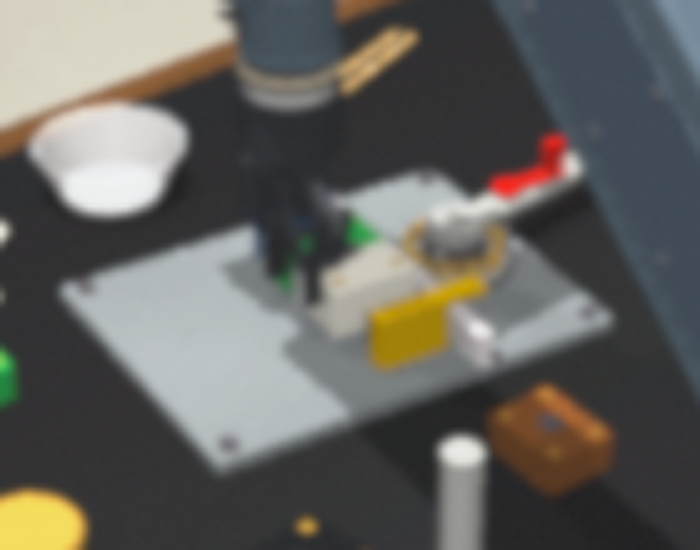

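Request:
{"method": "send_rows", "body": {"plan": [{"linear": [-0.4,0,0],"roll": 0},{"linear": [-0.4,-0.3,0],"roll": 0},{"linear": [0,-1,0],"roll": 0},{"linear": [0,-1,0],"roll": 0},{"linear": [0,-1,0],"roll": 0}]}}

```text
t: 13.48
tcp_pos: [0.5937, 0.1352, 0.1385]
tool_rot: [0.455, -0.542, 0.542, -0.454]
force: [0.7, -0.3, -0.4]
finger_gap: 0.489
```

Request:
{"method": "send_rows", "body": {"plan": [{"linear": [0.5,-1,0],"roll": 0},{"linear": [1,-0.5,0],"roll": 0},{"linear": [1,0,0],"roll": 0},{"linear": [1,0,0],"roll": 0},{"linear": [1,0,0],"roll": 0}]}}

```text
t: 14.1
tcp_pos: [0.57, 0.0013, 0.1828]
tool_rot: [0.455, -0.541, 0.542, -0.454]
force: [0.4, 0.2, 0.8]
finger_gap: 0.496
```

```bash
python3 - <<'E'
from h import *
import pickle
S=np.load('S.npy')
s=manip.sense();pickle.dump(s,open('w10.pkl','wb'))
cv2.imwrite('pics/w10.png',cv2.resize(manip.snapshot('wrist'),None,fx=1.5,fy=1.5))
th=.23
go(st2w(S,[.17*np.sin(th),-.17*np.cos(th),.08])[0],st2w([0,0,S[2]],[1,0,0])[0,:2])
E
```

```text
tcp [ 0.5696 -0.002   0.1827] d_tool_units [6.16 3.44 1.34] roll -0.037508728065774065 q6 -0.02 F [ 0.2 -1.9 -0.3] t 14.15
```

View pics/w10.png

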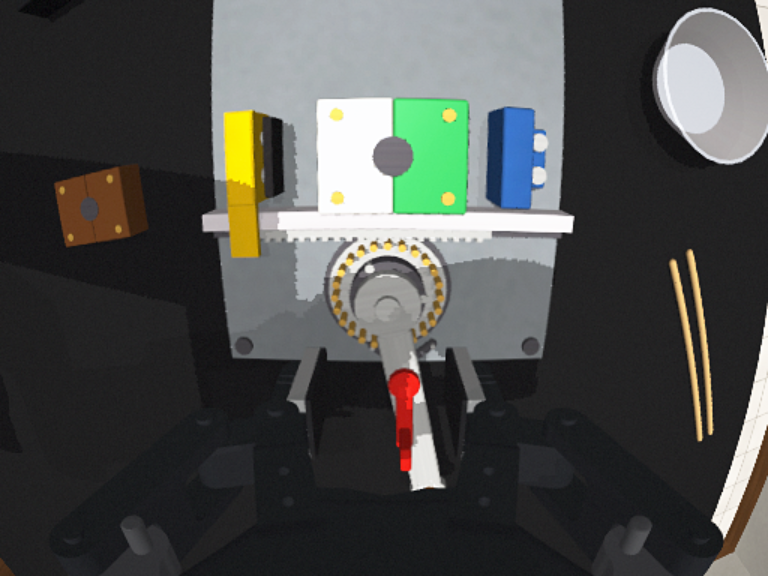

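Request:
{"method": "send_rows", "body": {"plan": [{"linear": [1,0,0.3],"roll": 0},{"linear": [1,0,0.3],"roll": 0},{"linear": [1,0,0.3],"roll": 0},{"linear": [1,0,0.3],"roll": 0},{"linear": [1,0,0.1],"roll": 0}]}}

```text
t: 14.78
tcp_pos: [0.583, -0.153, 0.1826]
tool_rot: [0.455, -0.542, 0.542, -0.454]
force: [0.8, 0.8, 0.6]
finger_gap: 0.492
```

Request:
{"method": "send_rows", "body": {"plan": [{"linear": [1,0,0],"roll": 0},{"linear": [0.15,0,0],"roll": 0},{"linear": [0,0.4,0],"roll": 0},{"linear": [0,0.4,0],"roll": 0},{"linear": [0,0,0],"roll": 0}]}}

```text
t: 15.4
tcp_pos: [0.576, -0.1841, 0.1565]
tool_rot: [-0.456, 0.543, -0.54, 0.454]
force: [0.6, 1.0, 0.7]
finger_gap: 0.495
```

```bash
python3 - <<'E'
from h import *
import pickle
S=np.load('S.npy')
s=manip.sense();pickle.dump(s,open('w11.pkl','wb'))
cv2.imwrite('pics/w11.png',cv2.resize(manip.snapshot('wrist'),None,fx=1.5,fy=1.5))
th=.23
go(st2w(S,[.17*np.sin(th),-.17*np.cos(th),.08])[0],st2w([0,0,S[2]],[1,0,0])[0,:2])
E
```

```text
tcp [ 0.5766 -0.1845  0.1572] d_tool_units [0.22 2.57 0.05] roll -0.0074512547409889265 q6 -0.32 F [-0.5  0.8 -0.1] t 15.45
```

View pics/w11.png

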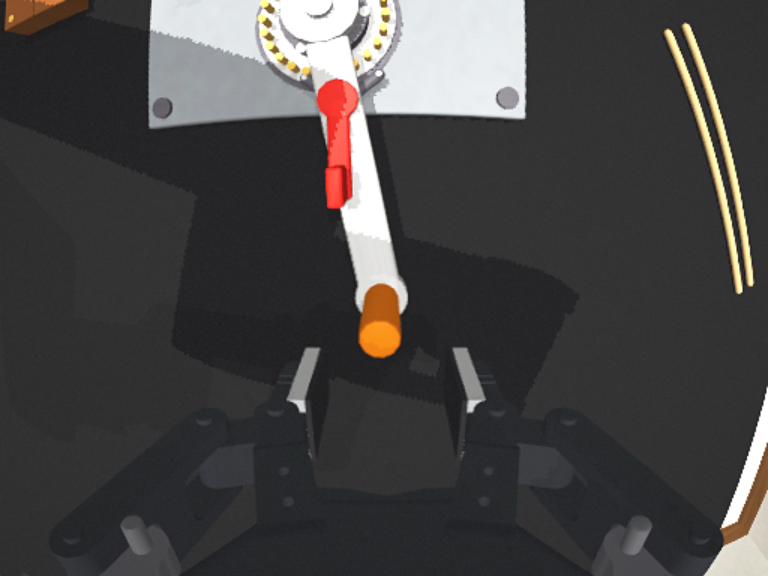

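```bash
python3 - <<'E'
from h import *
import pickle
S=np.load('S.npy')
s=pickle.load(open('w11.pkl','rb'))
w=onplane('wrist',380/1.5,339/1.5,.106,s);p=w2st(S,w)[0];print(w,p,np.hypot(*p[:2]),np.arctan2(p[0],-p[1]))
go([w[0],w[1],.08])
E
```

```text
[ 0.57239348 -0.19052086  0.106     ] [ 0.03424235 -0.16560375  0.106     ] 0.16910688745881514 0.2038992999018896
tcp [ 0.5766 -0.1845  0.1572] d_tool_units [ 0.22  2.57 -0.1 ] roll None q6 -0.32 F [-0.5  0.8 -0.1] t 15.45
```

Request:
{"method": "send_rows", "body": {"plan": [{"linear": [0.2,0.7,-0.05],"roll": 0},{"linear": [0,1,0],"roll": 0},{"linear": [0,1,0],"roll": 0},{"linear": [0,0,0],"roll": 0},{"linear": [0,0,0],"roll": 0}]}}

```text
t: 16.08
tcp_pos: [0.5754, -0.1915, 0.0782]
tool_rot: [0.455, -0.541, 0.542, -0.455]
force: [-0.3, -0.6, 0.1]
finger_gap: 0.49
```

Request:
{"method": "send_rows", "body": {"plan": [{"linear": [0,0,0],"roll": 0},{"linear": [-0.09,0,0.35],"roll": 0},{"linear": [-0.1,0,0.35],"roll": 0},{"linear": [-0.12,0,0.35],"roll": 0},{"linear": [-0.14,0,0.35],"roll": 0}], "claw": 25}}

```text
t: 16.7
tcp_pos: [0.6193, -0.1852, 0.0774]
tool_rot: [0.455, -0.541, 0.542, -0.455]
force: [-0.9, -0.8, 1.6]
finger_gap: 0.296
```

```bash
python3 - <<'E'
from h import *
S=np.load('S.npy')
cv2.imwrite('pics/w12.png',cv2.resize(manip.snapshot('wrist'),None,fx=1.5,fy=1.5))
p=w2st(S,manip.sense()['tcp_pos'])[0];print(p,np.hypot(*p[:2]),np.arctan2(p[0],-p[1]))
for th in (.55,):go(st2w(S,[.17*np.sin(th),-.17*np.cos(th),.075])[0])
E
```

```text
[ 0.08129082 -0.15184467  0.07746575] 0.1722353054344316 0.49153006348419054
tcp [ 0.6211 -0.185   0.0775] d_tool_units [-0.23  0.08  0.25] roll None q6 -0.29 F [ 0. -0. -0.] t 16.75
```

View pics/w12.png

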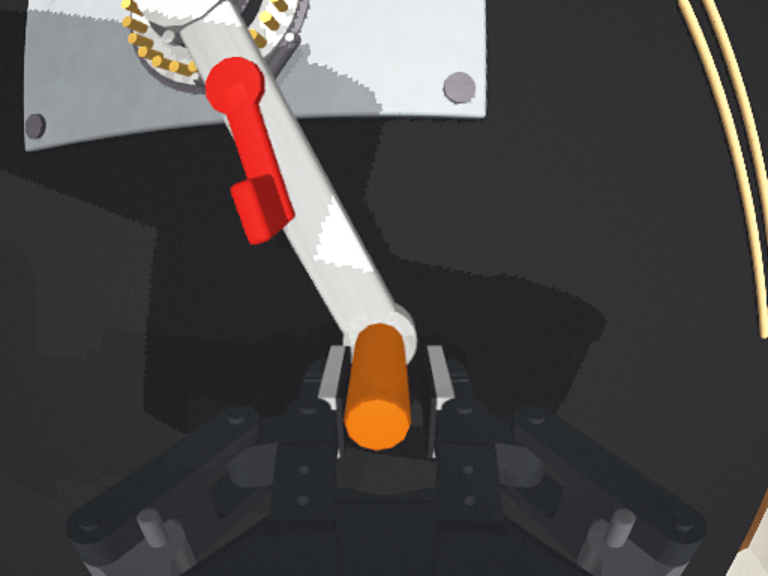

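Request:
{"method": "send_rows", "body": {"plan": [{"linear": [-0.25,0,0.35],"roll": 0},{"linear": [0,0,0],"roll": 0},{"linear": [0.3,0,-0.6],"roll": 0},{"linear": [0.25,0,-0.6],"roll": 0},{"linear": [0.17,0,-0.6],"roll": 0}]}}

```text
t: 17.38
tcp_pos: [0.5787, -0.1951, 0.0778]
tool_rot: [0.452, -0.537, 0.547, -0.457]
force: [10.3, -5.2, -8.6]
finger_gap: 0.292
```

```bash
cat > k.py <<'E'
from h import *
S=np.load('S.npy')
s=manip.sense()
p=w2st(S,s['tcp_pos'])[0];print(p,'r',np.hypot(*p[:2]),'th',np.arctan2(p[0],-p[1]),'F st',w2st([0,0,S[2]],s['force']).round(1))
E
python3 k.py
```

```text
[ 0.04125855 -0.1690307   0.07782152] r 0.17399323284293547 th 0.2394077606343279 F st [[11.  -3.3 -8.6]]
```

Request:
{"method": "send_rows", "body": {"plan": [{"linear": [0.08,0,-0.6],"roll": 0},{"linear": [0,0,-0.6],"roll": 0},{"linear": [-0.03,0,-0.6],"roll": 0},{"linear": [-0.1,0,-0.6],"roll": 0},{"linear": [-0.17,0,-0.6],"roll": 0}]}}

```text
t: 18.0
tcp_pos: [0.4929, -0.1753, 0.0795]
tool_rot: [0.452, -0.535, 0.549, -0.457]
force: [7.8, -7.2, -0.6]
finger_gap: 0.296
```

```bash
python3 k.py
```

```text
[-0.04664834 -0.16420533  0.07947327] r 0.17070283390969743 th -0.2767930636202526 F st [[ 8.9 -5.8 -0.6]]
```

Request:
{"method": "send_rows", "body": {"plan": [{"linear": [-0.18,0,-0.5],"roll": 0},{"linear": [-0.22,0,-0.5],"roll": 0},{"linear": [-0.2,0,-0.35],"roll": 0},{"linear": [0,0,0],"roll": 0},{"linear": [0,0,0],"roll": 0}]}}

```text
t: 18.62
tcp_pos: [0.4548, -0.1489, 0.0791]
tool_rot: [0.453, -0.536, 0.547, -0.456]
force: [5.0, -5.3, 3.4]
finger_gap: 0.291
```

```bash
python3 k.py; python3 - <<'E'
from h import *
cv2.imwrite('pics/s13.png',cv2.resize(manip.snapshot('scene')[160:260,190:340],None,fx=5,fy=5,interpolation=cv2.INTER_CUBIC))
E
```

```text
[-0.08877089 -0.14474443  0.07910964] r 0.1697975918564695 th -0.5501372042912096 F st [[ 5.8 -4.4  3.4]]
```

View pics/s13.png

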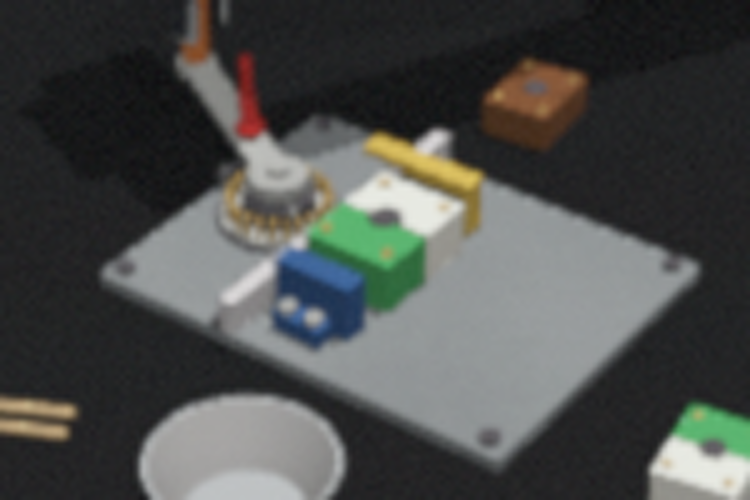

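Request:
{"method": "send_rows", "body": {"plan": [{"linear": [0.3,0,0.6],"roll": 0},{"linear": [0.25,0,0.6],"roll": 0},{"linear": [0.17,0,0.6],"roll": 0},{"linear": [0.1,0,0.6],"roll": 0},{"linear": [0.03,0,0.6],"roll": 0}]}}

```text
t: 19.3
tcp_pos: [0.5328, -0.186, 0.0773]
tool_rot: [-0.455, 0.542, -0.541, 0.454]
force: [-1.8, -0.1, -0.2]
finger_gap: 0.289
```

Request:
{"method": "send_rows", "body": {"plan": [{"linear": [-0.03,0,0.6],"roll": 0},{"linear": [-0.1,0,0.6],"roll": 0},{"linear": [-0.17,0,0.6],"roll": 0},{"linear": [-0.25,0,0.6],"roll": 0},{"linear": [-0.25,0,0.5],"roll": 0}]}}

```text
t: 19.92
tcp_pos: [0.623, -0.1771, 0.0772]
tool_rot: [-0.455, 0.542, -0.541, 0.454]
force: [-1.6, -0.6, -0.1]
finger_gap: 0.288
```

```bash
python3 k.py
```

```text
[ 0.08176494 -0.14371569  0.07716233] r 0.16534722912404845 th 0.517264593798048 F st [[-1.4 -0.9 -0.1]]
```

Request:
{"method": "send_rows", "body": {"plan": [{"linear": [0,0,0.35],"roll": 0},{"linear": [0,0,0],"roll": 0},{"linear": [0.25,0,-0.6],"roll": 0},{"linear": [0.23,0,-0.6],"roll": 0},{"linear": [0.17,0,-0.6],"roll": 0}]}}

```text
t: 20.55
tcp_pos: [0.5834, -0.1935, 0.0782]
tool_rot: [0.452, -0.535, 0.548, -0.457]
force: [12.1, -7.3, -9.7]
finger_gap: 0.292
```

```bash
python3 k.py; python3 - <<'E'
from h import *
cv2.imwrite('pics/s14.png',cv2.resize(manip.snapshot('scene')[160:260,190:340],None,fx=5,fy=5,interpolation=cv2.INTER_CUBIC))
E
```

```text
[ 0.04559063 -0.16663455  0.07824752] r 0.1727587262795261 th 0.26706091116300507 F st [[13.2 -5.1 -9.7]]
```

View pics/s14.png

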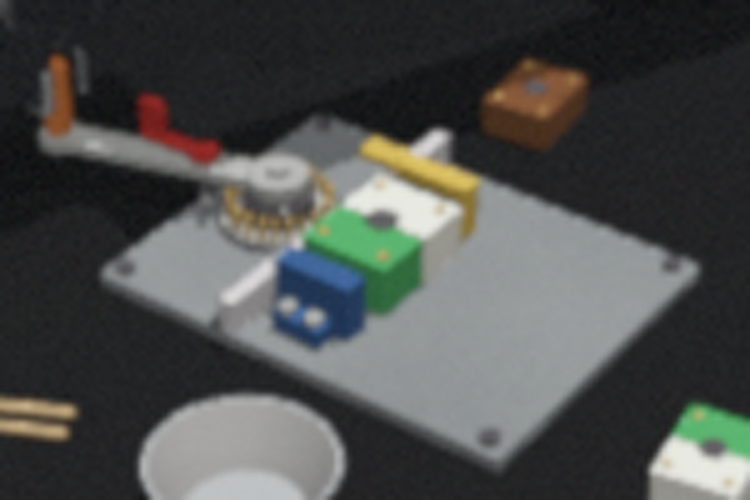

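Request:
{"method": "send_rows", "body": {"plan": [{"linear": [0.1,0,-0.5],"roll": 0},{"linear": [0.03,0,-0.5],"roll": 0},{"linear": [0,0,0],"roll": 0},{"linear": [0,0,0],"roll": 0},{"linear": [0,0,0],"roll": 0}]}}

```text
t: 21.22
tcp_pos: [0.5476, -0.188, 0.0777]
tool_rot: [0.454, -0.541, 0.542, -0.455]
force: [1.2, -1.8, 0.7]
finger_gap: 0.29
```

```bash
python3 k.py; python3 - <<'E'
from h import *
cv2.imwrite('pics/s15.png',cv2.resize(manip.snapshot('scene')[160:260,190:340],None,fx=5,fy=5,interpolation=cv2.INTER_CUBIC))
E
```

```text
[ 0.0094193  -0.16737169  0.07765004] r 0.1676365288664867 th 0.056218420395332556 F st [[ 1.4 -1.5  0.7]]
```

View pics/s15.png

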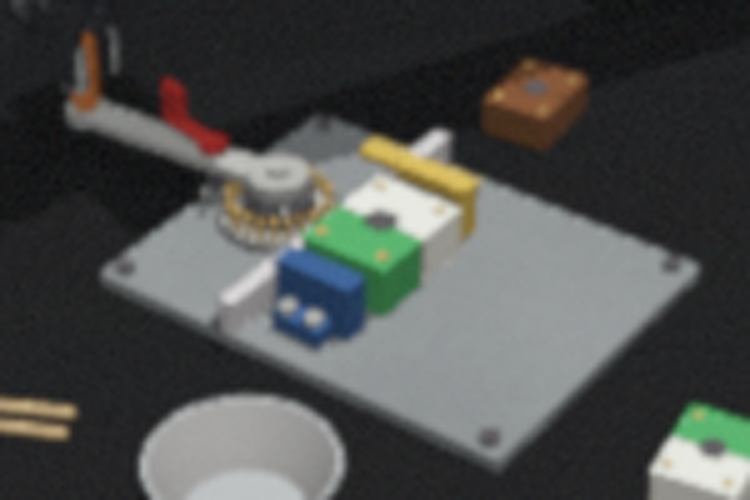

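```bash
python3 - <<'E'
from h import *
import pickle
pickle.dump(manip.sense(),open('w16.pkl','wb'))
cv2.imwrite('pics/w16.png',cv2.resize(manip.snapshot('wrist'),None,fx=1.5,fy=1.5))
cv2.imwrite('pics/d16.png',cv2.resize(manip.snapshot('side')[140:250,160:300],None,fx=5,fy=5,interpolation=cv2.INTER_CUBIC))
E
```

```text
(no output)
```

View pics/w16.png

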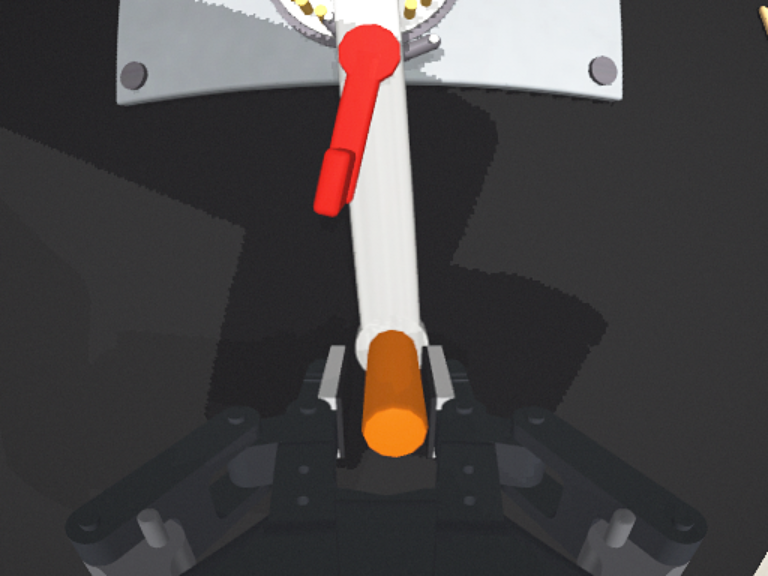

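View pics/d16.png

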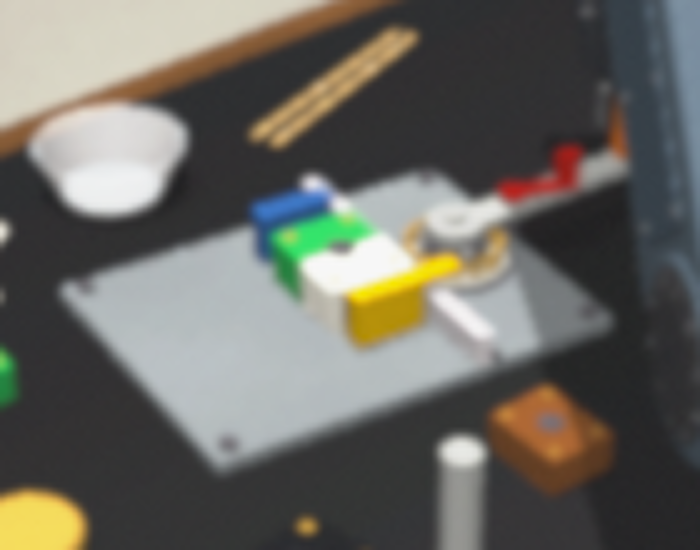

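```bash
python3 - <<'E'
from h import *
S=np.load('S.npy')
for nm,pts in (('s13',{'mc':(387,218,.052),'yel':(482,183,.058),'yelL':(380,133,.058)}),('s15',{'mc':(382,220,.052),'yelR':(478,184,.058),'blueR':(364,278,.056),'blueL':(282,252,.056)})):
    for k,(u,v,z) in pts.items(): print(nm,k,np.round(w2st(S,onplane('scene',u/5+190,v/5+160,z)),4))
for k,(u,v,z) in {'mc':(343,248,.052),'green+x corner':(272,234,.052),'yelTopL':(350,296,.058),'yelTopR':(460,262,.058)}.items():print('d',k,np.round(w2st(S,onplane('side',u/5+160,v/5+140,z)),4))
a=cv2.imread('pics/s14.png');b=cv2.imread('pics/s15.png');c=cv2.imread('pics/s13.png')
cv2.imwrite('pics/cmp.png',np.vstack([x[100:350,200:550] for x in (c,)]+[a[100:350,200:550],b[100:350,200:550]])[:, :])
g=[cv2.cvtColor(x,cv2.COLOR_BGR2GRAY).astype(np.float32)[120:320,280:500] for x in (c,a,b)]
print(cv2.phaseCorrelate(g[0],g[1]),cv2.phaseCorrelate(g[1],g[2]))
gy=[x[0:100,60:220].copy() for x in g]
print('yellow area',cv2.phaseCorrelate(gy[0],gy[1]),cv2.phaseCorrelate(gy[1],gy[2]))
E
```

```text
s13 mc [[-0.0008  0.0971  0.052 ]]
s13 yel [[-0.0662  0.1307  0.058 ]]
s13 yelL [[-0.0761  0.0367  0.058 ]]
s15 mc [[0.0031 0.0957 0.052 ]]
s15 yelR [[-0.0635  0.1292  0.058 ]]
s15 blueR [[0.0676 0.1279 0.056 ]]
s15 blueL [[0.0763 0.0668 0.056 ]]
d mc [[0.0053 0.0917 0.052 ]]
d green+x corner [[0.0495 0.1268 0.052 ]]
d yelTopL [[-0.0593  0.1246  0.058 ]]
d yelTopR [[-0.0636  0.0337  0.058 ]]
((0.5144167841682048, 0.011698476913096556), 0.617293014187283) ((0.4754236151734972, 0.011149655123560365), 0.8319279019673665)
yellow area ((-0.05693518049545787, 0.10564013282510132), 0.5045467028617859) ((0.004496743593151109, -0.022545447070569935), 0.8205031939744949)
```

View pics/cmp.png

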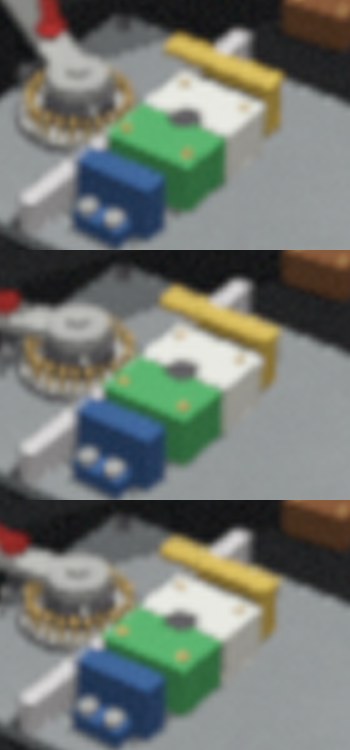

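Request:
{"method": "send_rows", "body": {"plan": [{"linear": [0.05,0,-0.35],"roll": 0},{"linear": [0,0,-0.35],"roll": 0},{"linear": [-0.02,0,-0.35],"roll": 0},{"linear": [-0.04,0,-0.35],"roll": 0},{"linear": [-0.06,0,-0.35],"roll": 0}]}}

```text
t: 22.0
tcp_pos: [0.4996, -0.179, 0.0777]
tool_rot: [0.453, -0.538, 0.546, -0.456]
force: [9.4, -5.4, -6.8]
finger_gap: 0.296
```

```bash
python3 k.py; cat > shot.py <<'E'
from h import *
import sys
n=sys.argv[1]
cv2.imwrite(f'pics/s{n}.png',cv2.resize(manip.snapshot('scene')[160:260,190:340],None,fx=5,fy=5,interpolation=cv2.INTER_CUBIC))
E
python3 shot.py 17
```

```text
[-0.03945145 -0.1666944   0.07770492] r 0.17129926712954 th -0.23239335668309904 F st [[10.2 -3.7 -6.8]]
```

View pics/s17.png

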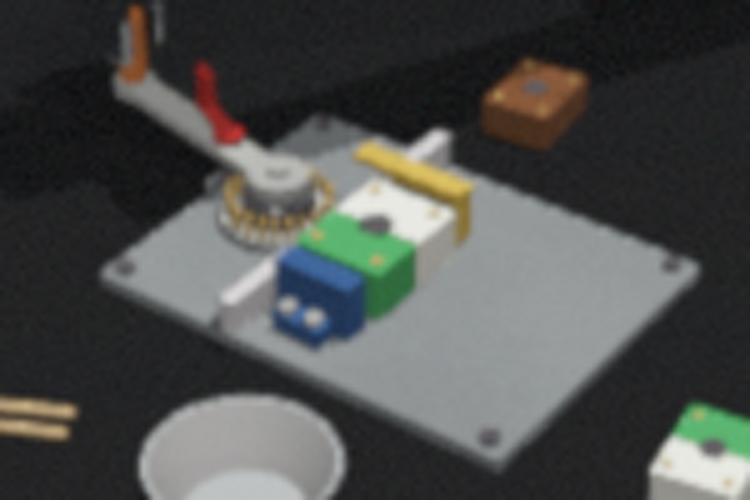

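Request:
{"method": "send_rows", "body": {"plan": [{"linear": [-0.08,0,-0.35],"roll": 0},{"linear": [-0.12,0,-0.35],"roll": 0},{"linear": [-0.15,0,-0.35],"roll": 0},{"linear": [-0.18,0,-0.35],"roll": 0},{"linear": [-0.15,0,-0.3],"roll": 0}]}}

```text
t: 22.68
tcp_pos: [0.4538, -0.1511, 0.0784]
tool_rot: [0.453, -0.537, 0.547, -0.456]
force: [9.2, -7.9, -1.8]
finger_gap: 0.293
```

```bash
python3 k.py; python3 shot.py 18
```

```text
[-0.08933808 -0.14704639  0.07837861] r 0.17205793893754928 th -0.5459527324232848 F st [[10.4 -6.3 -1.8]]
```

View pics/s18.png

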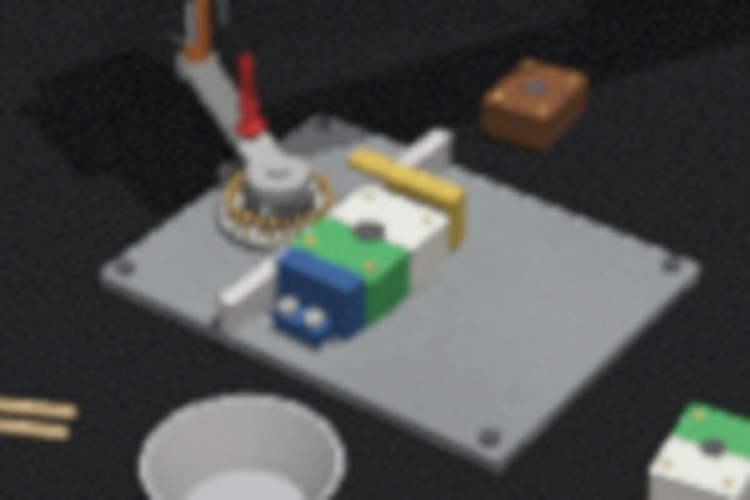

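Request:
{"method": "send_rows", "body": {"plan": [{"linear": [0.3,0,0.6],"roll": 0},{"linear": [0.25,0,0.6],"roll": 0},{"linear": [0.17,0,0.6],"roll": 0},{"linear": [0.1,0,0.6],"roll": 0},{"linear": [0.03,0,0.6],"roll": 0}]}}

```text
t: 23.35
tcp_pos: [0.5305, -0.187, 0.0765]
tool_rot: [-0.456, 0.543, -0.539, 0.454]
force: [-1.2, -0.5, -1.1]
finger_gap: 0.291
```

Request:
{"method": "send_rows", "body": {"plan": [{"linear": [-0.03,0,0.6],"roll": 0},{"linear": [-0.1,0,0.6],"roll": 0},{"linear": [-0.17,0,0.6],"roll": 0},{"linear": [-0.25,0,0.6],"roll": 0},{"linear": [-0.25,0,0.5],"roll": 0}]}}

```text
t: 23.98
tcp_pos: [0.6206, -0.1783, 0.0763]
tool_rot: [-0.456, 0.543, -0.54, 0.454]
force: [-1.7, -0.1, -0.0]
finger_gap: 0.293
```

```bash
python3 k.py;  python3 shot.py 19; python3 - <<'E'
from h import *
S=np.load('S.npy')
for k,(u,v,z) in {'mc':(370,231,.052)}.items(): print(k,np.round(w2st(S,onplane('scene',u/5+190,v/5+160,z)),4))
E
```

```text
[ 0.07968751 -0.14535213  0.07626829] r 0.16576290220361733 th 0.5014891394367683 F st [[-1.7 -0.4 -0. ]]
mc [[0.0183 0.0967 0.052 ]]
```

View pics/s19.png

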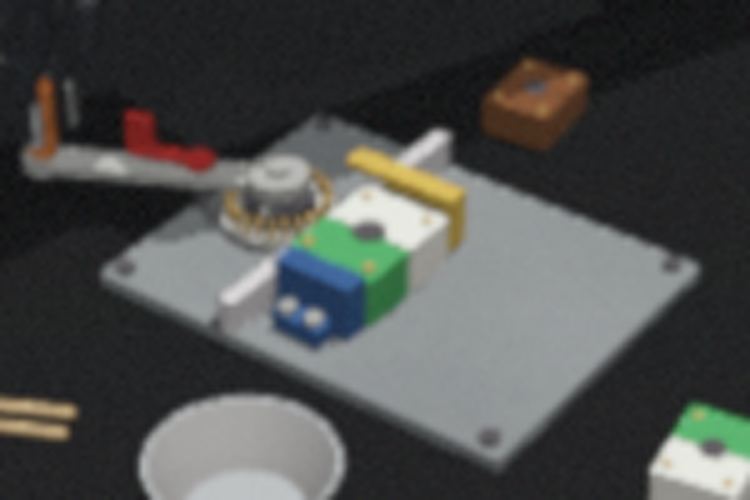

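Request:
{"method": "send_rows", "body": {"plan": [{"linear": [-0.1,0,0.4],"roll": 0},{"linear": [0.1,0,-0.35],"roll": 0},{"linear": [0.2,0,-0.35],"roll": 0},{"linear": [0.15,0,-0.35],"roll": 0},{"linear": [0.13,0,-0.35],"roll": 0}]}}

```text
t: 24.65
tcp_pos: [0.5948, -0.1906, 0.0777]
tool_rot: [0.452, -0.538, 0.546, -0.457]
force: [12.4, -1.5, -9.0]
finger_gap: 0.292
```

```bash
python3 k.py
```

```text
[ 0.05635165 -0.16182939  0.07773583] r 0.17136003338753453 th 0.3350849980950319 F st [[12.5  0.7 -9. ]]
```

Request:
{"method": "send_rows", "body": {"plan": [{"linear": [0.12,0,-0.3],"roll": 0},{"linear": [0.1,0,-0.3],"roll": 0},{"linear": [0.05,0,-0.3],"roll": 0},{"linear": [0,0,0],"roll": 0},{"linear": [0,0,0],"roll": 0}]}}

```text
t: 25.28
tcp_pos: [0.5675, -0.1949, 0.0778]
tool_rot: [0.452, -0.537, 0.547, -0.456]
force: [10.7, -2.7, -9.4]
finger_gap: 0.296
```

```bash
python3 k.py;python3 shot.py 20
```

```text
[ 0.03016807 -0.17078188  0.07781877] r 0.17342595422238244 th 0.17484306329374907 F st [[11.  -0.9 -9.4]]
```

View pics/s20.png

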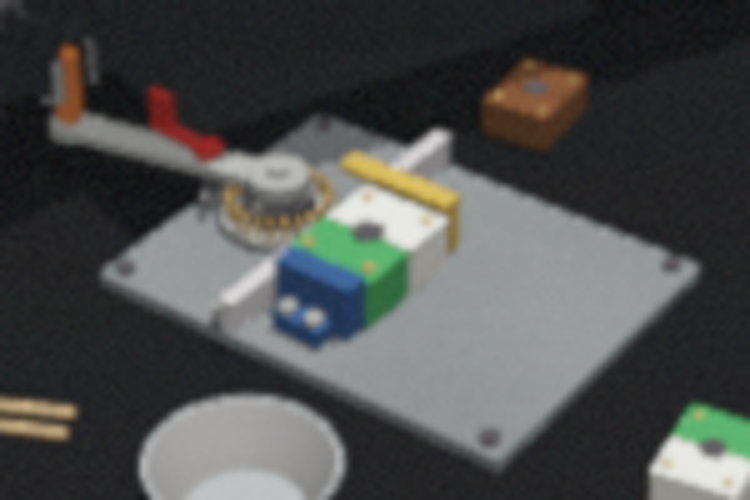

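Request:
{"method": "send_rows", "body": {"plan": [{"linear": [0,0,-0.15],"roll": 0},{"linear": [0,0,-0.15],"roll": 0},{"linear": [0,0,0],"roll": 0},{"linear": [0,0,0],"roll": 0},{"linear": [0,0,0],"roll": 0}]}}

```text
t: 25.95
tcp_pos: [0.5527, -0.1903, 0.0775]
tool_rot: [-0.455, 0.542, -0.542, 0.454]
force: [0.1, -0.2, -0.9]
finger_gap: 0.293
```

```bash
python3 k.py;python3 shot.py 21; python3 - <<'E'
import cv2,numpy as np
a=[cv2.imread(f'pics/s{i}.png') for i in (19,20,21)]
cv2.imwrite('pics/cmp2.png',np.vstack([cv2.resize(x[140:260,330:500],None,fx=1.6,fy=1.6) for x in a]))
E
```

```text
[ 0.01482285 -0.16873924  0.077477  ] r 0.16938904043748598 th 0.08761977320274451 F st [[ 0.2 -0.2 -0.9]]
```

View pics/cmp2.png

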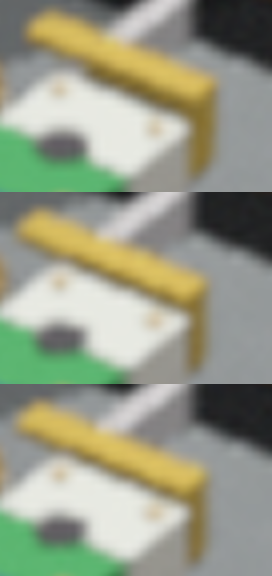

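```bash
python3 - <<'E'
from h import *
S=np.load('S.npy')
for i in (13,14,15,17,18,19,20,21):
    x=cv2.imread(f'pics/s{i}.png');h=cv2.cvtColor(x,cv2.COLOR_BGR2HSV)
    m=cv2.inRange(h,(20,120,110),(32,255,255));m[:,:340]=0;m[:,500:]=0;m[280:]=0
    M=cv2.moments(m,True);g=cv2.inRange(h,(45,110,60),(80,255,255));g[:,500:]=0;G=cv2.moments(g,True)
    o=[]
    for Q,z in ((M,.05),(G,.052)):
        u,v=Q['m10']/Q['m00'],Q['m01']/Q['m00'];o.append(np.round(w2st(S,onplane('scene',u/5+190,v/5+160,z))[0,:2]*1000,1))
    print(i,M['m00'],*o)
E
```

```text
13 3196.0 [-68.2  87.1] [ 39.5 114.8]
14 2958.0 [-62.9  85. ] [ 42.2 115.2]
15 2874.0 [-61.8  86.6] [ 42.7 115.5]
17 2575.0 [-54.   89.3] [ 46.4 115.4]
18 2683.0 [-45.1  90.7] [ 51.2 116.8]
19 2819.0 [-45.6  88.1] [ 51.6 116.3]
20 2134.0 [-41.9  82.7] [ 52.  116.7]
21 2126.0 [-41.8  82.6] [ 51.9 116.6]
```

Request:
{"method": "send_rows", "body": {"plan": [{"linear": [0.02,0,-0.3],"roll": 0},{"linear": [0,0,-0.3],"roll": 0},{"linear": [0,0,0],"roll": 0},{"linear": [0,0,0],"roll": 0},{"linear": [0,0,0],"roll": 0}]}}

```text
t: 26.62
tcp_pos: [0.5357, -0.1875, 0.0773]
tool_rot: [-0.455, 0.542, -0.541, 0.455]
force: [0.6, 0.2, -0.0]
finger_gap: 0.293
```

```bash
python3 k.py;python3 shot.py 22
```

```text
[-0.00247282 -0.16892147  0.07733174] r 0.16893956684192799 th -0.014637839099753105 F st [[ 0.5  0.2 -0. ]]
```

Request:
{"method": "send_rows", "body": {"plan": [{"linear": [0,0,-0.3],"roll": 0},{"linear": [-0.02,0,-0.2],"roll": 0},{"linear": [0,0,0],"roll": 0},{"linear": [0,0,0],"roll": 0},{"linear": [0,0,0],"roll": 0}]}}

```text
t: 27.3
tcp_pos: [0.5255, -0.1862, 0.0774]
tool_rot: [0.453, -0.538, 0.545, -0.456]
force: [10.0, -1.5, -6.7]
finger_gap: 0.294
```

```bash
python3 k.py;python3 shot.py 23
```

```text
[-0.01268301 -0.16939026  0.07741294] r 0.16986441736647878 th -0.07473502969453924 F st [[10.1  0.3 -6.7]]
```

Request:
{"method": "send_rows", "body": {"plan": [{"linear": [-0.02,0,-0.2],"roll": 0},{"linear": [-0.02,0,-0.2],"roll": 0},{"linear": [0,0,0],"roll": 0},{"linear": [0,0,0],"roll": 0},{"linear": [0,0,0],"roll": 0}]}}

```text
t: 27.98
tcp_pos: [0.517, -0.1846, 0.0775]
tool_rot: [0.451, -0.536, 0.548, -0.457]
force: [16.7, -3.1, -13.7]
finger_gap: 0.296
```

```bash
python3 k.py;python3 shot.py 24;python3 - <<'E'
from h import *
S=np.load('S.npy')
for i in (19,20,21,22,23,24):
    x=cv2.imread(f'pics/s{i}.png');h=cv2.cvtColor(x,cv2.COLOR_BGR2HSV)
    m=cv2.inRange(h,(20,120,110),(32,255,255));m[:,:340]=0;m[:,500:]=0;m[280:]=0
    M=cv2.moments(m,True)
    u,v=M['m10']/M['m00'],M['m01']/M['m00'];print(i,M['m00'],np.round(w2st(S,onplane('scene',u/5+190,v/5+160,.05))[0,:2]*1000,1))
E
```

```text
[-0.02131089 -0.169257    0.07748459] r 0.17059333401602936 th -0.1252493846589793 F st [[ 17.   -0.2 -13.7]]
19 2819.0 [-45.6  88.1]
20 2134.0 [-41.9  82.7]
21 2126.0 [-41.8  82.6]
22 2110.0 [-41.6  83.3]
23 2110.0 [-41.6  83.5]
24 2019.0 [-41.7  81.9]
```

View pics/s24.png

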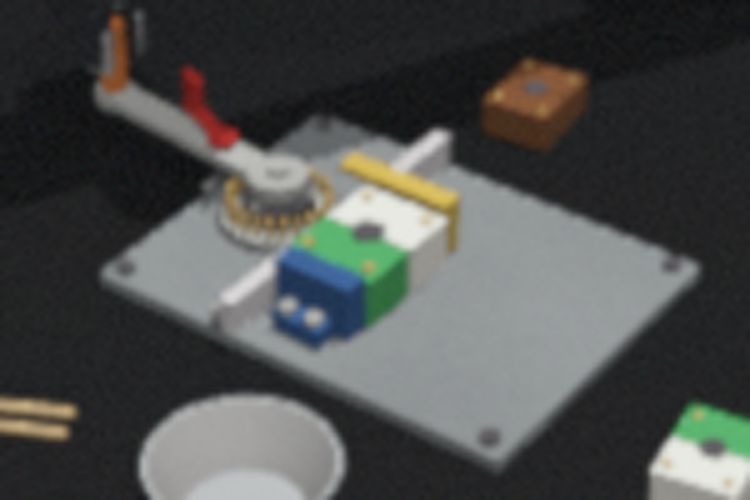

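Request:
{"method": "send_rows", "body": {"plan": [{"linear": [-0.02,0,-0.15],"roll": 0},{"linear": [0,0,0],"roll": 0},{"linear": [0,0,0],"roll": 0},{"linear": [0,0,0],"roll": 0},{"linear": [0,0,0],"roll": 0}]}}

```text
t: 28.65
tcp_pos: [0.5138, -0.1839, 0.0775]
tool_rot: [0.451, -0.535, 0.549, -0.457]
force: [18.8, -3.7, -15.9]
finger_gap: 0.294
```

```bash
python3 k.py;python3 shot.py 25;python3 - <<'E'
from h import *
S=np.load('S.npy')
for i in (19,20,23,24,25):
    x=cv2.imread(f'pics/s{i}.png');h=cv2.cvtColor(x,cv2.COLOR_BGR2HSV)
    m=cv2.inRange(h,(20,120,110),(32,255,255));m[:,:340]=0;m[:,500:]=0;m[280:]=0
    M=cv2.moments(m,True)
    u,v=M['m10']/M['m00'],M['m01']/M['m00'];print(i,M['m00'],np.round(w2st(S,onplane('scene',u/5+190,v/5+160,.05))[0,:2]*1000,1))
im=manip.snapshot('side')[150:230,190:270];cv2.imwrite('pics/d25.png',cv2.resize(im,None,fx=7,fy=7,interpolation=cv2.INTER_CUBIC))
E
```

```text
[-0.02460749 -0.16907745  0.07750017] r 0.17085874952133473 th -0.14452502516853505 F st [[ 19.1  -0.4 -15.9]]
19 2819.0 [-45.6  88.1]
20 2134.0 [-41.9  82.7]
23 2110.0 [-41.6  83.5]
24 2019.0 [-41.7  81.9]
25 1997.0 [-41.8  81.5]
```

View pics/d25.png

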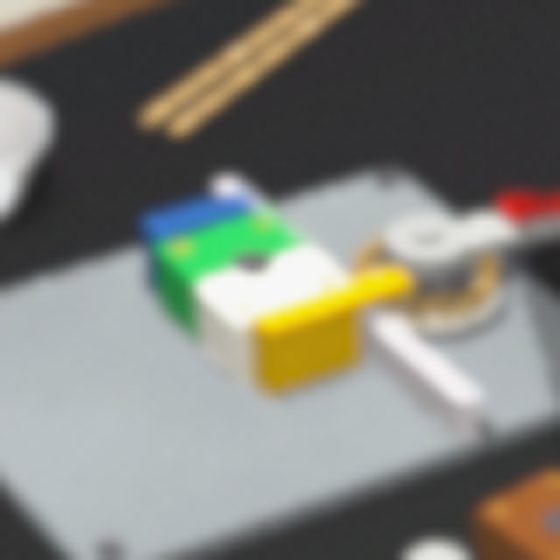

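Request:
{"method": "send_rows", "body": {"plan": [{"linear": [0.03,0,0.4],"roll": 0},{"linear": [0,0,0.5],"roll": 0},{"linear": [0,0,0.5],"roll": 0},{"linear": [-0.05,0,0.5],"roll": 0},{"linear": [-0.1,0,0.5],"roll": 0}]}}

```text
t: 29.38
tcp_pos: [0.5747, -0.188, 0.0766]
tool_rot: [-0.456, 0.543, -0.54, 0.454]
force: [-1.4, -1.1, 0.3]
finger_gap: 0.293
```

Request:
{"method": "send_rows", "body": {"plan": [{"linear": [-0.15,0,0.5],"roll": 0},{"linear": [-0.18,0,0.5],"roll": 0},{"linear": [-0.22,0,0.5],"roll": 0},{"linear": [-0.2,0,0.4],"roll": 0},{"linear": [0,0,0],"roll": 0}]}}

```text
t: 30.0
tcp_pos: [0.6323, -0.1756, 0.0761]
tool_rot: [-0.458, 0.544, -0.538, 0.453]
force: [-6.8, -2.3, 2.4]
finger_gap: 0.293
```

```bash
python3 k.py;python3 shot.py 26
```

```text
[ 0.09071077 -0.14069039  0.07609405] r 0.16739841551528503 th 0.572678904408054 F st [[-6.3 -3.5  2.4]]
```

View pics/s26.png

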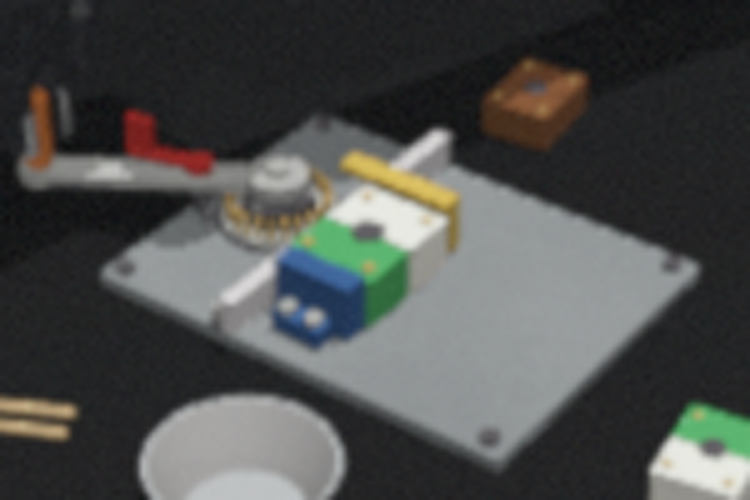

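Request:
{"method": "send_rows", "body": {"plan": [{"linear": [0,0,-0.06],"roll": 0},{"linear": [0,0,0],"roll": 0},{"linear": [0,0,0],"roll": 0},{"linear": [0,-0.5,0],"roll": 0},{"linear": [0,-1,0],"roll": 0}], "claw": 45}}

```text
t: 30.68
tcp_pos: [0.6342, -0.1758, 0.1223]
tool_rot: [-0.455, 0.542, -0.541, 0.454]
force: [-0.0, 0.7, -0.0]
finger_gap: 0.522
```

Request:
{"method": "send_rows", "body": {"plan": [{"linear": [0,-1,0],"roll": 0},{"linear": [0,-1,0],"roll": 0},{"linear": [-1,-0.5,-0.8],"roll": 0},{"linear": [-1,0,-0.8],"roll": 0},{"linear": [-1,0,-0.8],"roll": 0}]}}

```text
t: 31.3
tcp_pos: [0.5795, -0.0742, 0.199]
tool_rot: [0.454, -0.541, 0.542, -0.455]
force: [-0.3, 0.3, -0.1]
finger_gap: 0.525
```

Request:
{"method": "send_rows", "body": {"plan": [{"linear": [-1,0,-0.3],"roll": 0},{"linear": [-1,0,0],"roll": 0},{"linear": [0,0,0],"roll": 0},{"linear": [0,0,0],"roll": 0},{"linear": [0,0,0],"roll": 0}]}}

```text
t: 31.92
tcp_pos: [0.5812, -0.0154, 0.1976]
tool_rot: [0.454, -0.542, 0.542, -0.454]
force: [0.1, 0.0, -0.3]
finger_gap: 0.526
```

```bash
python3 - <<'E'
from h import *
import pickle
s=manip.sense();pickle.dump(s,open('w27.pkl','wb'))
cv2.imwrite('pics/w27.png',cv2.resize(manip.snapshot('wrist'),None,fx=1.5,fy=1.5))
E
python3 shot.py 27
```

View pics/w27.png

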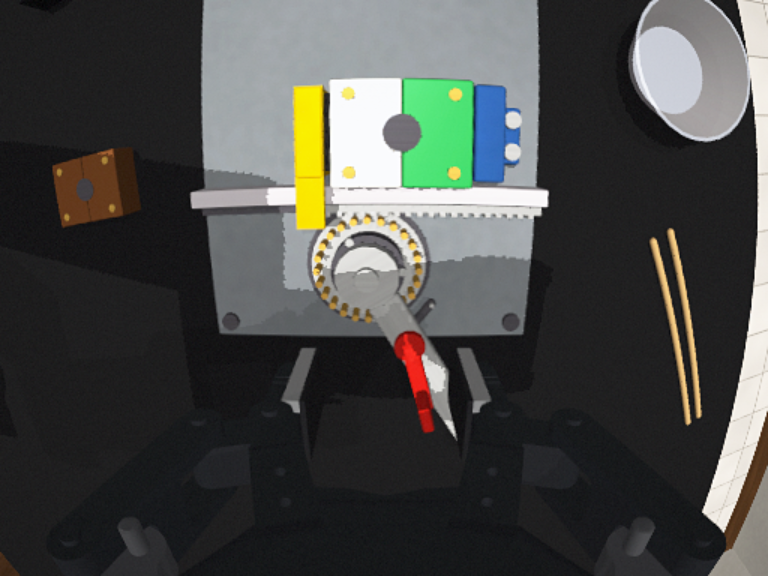

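View pics/s27.png

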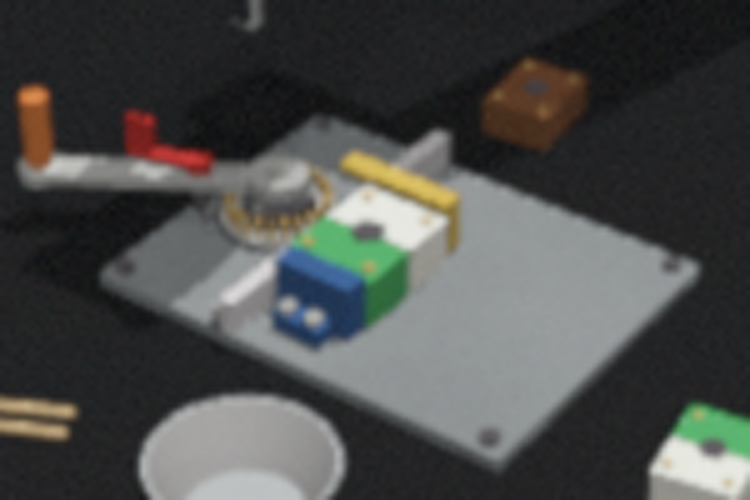

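```bash
python3 - <<'E'
import cv2,numpy as np
a=cv2.imread('pics/w10.png')[90:270,200:340];b=cv2.imread('pics/w27.png')[70:250,270:410]
cv2.imwrite('pics/cc.png',np.hstack([cv2.resize(x,None,fx=2.8,fy=2.8,interpolation=cv2.INTER_CUBIC) for x in (a,b)]))
E
```

```text
(no output)
```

View pics/cc.png

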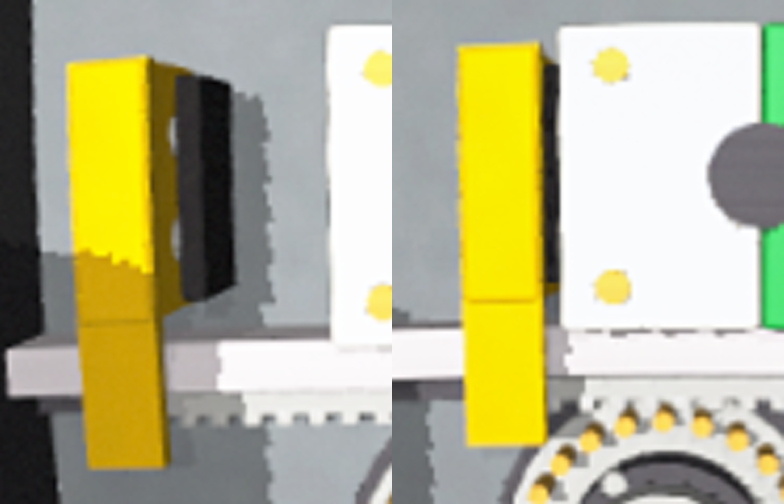

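```bash
python3 - <<'E'
from h import *
import pickle
S=np.load('S.npy')
f=lambda n,u,v,z:w2st(S,onplane('wrist',u/1.5,v/1.5,z,pickle.load(open(n,'rb'))))[0]*1000
y=f('w10.pkl',200+155/2.8,90+190/2.8,.058);p=f('w10.pkl',200+203/2.8,90+190/2.8,.050);print(y,p,p-y)
y=f('w27.pkl',270+542/2.8,70+170/2.8,.058);p=f('w27.pkl',270+559/2.8,70+170/2.8,.052);g=f('w27.pkl',472,130,.052);print(y,p,p-y,g)
k=f('w27.pkl',402,132,.052);print('mould c',k)
print(f('w27.pkl',330,187,.052)-f('w27.pkl',472,188,.052))
E
```

```text
[-77.31281103  96.2507154   58.        ] [-68.81411659  95.52516694  50.        ] [ 8.49869444 -0.72554845 -8.        ]
[60.83330397 96.62482576 58.        ] [65.72948571 96.98428823 52.        ] [ 4.89618174  0.35946247 -6.        ] [67.22450936 97.49904766 52.        ]
mould c [23.55074907 95.19299923 52.        ]
[-89.53423971   0.38951818   0.        ]
```

```bash
python3 - <<'E'
from h import *
import pickle
S=np.load('S.npy')
f=lambda n,u,v,z:w2st(S,onplane('wrist',u/1.5,v/1.5,z,pickle.load(open(n,'rb'))))[0]*1000
for zt in (.058,.055):
  y=f('w10.pkl',200+155/2.8,90+190/2.8,zt)
  for zp in (.05,): 
    p=f('w10.pkl',200+203/2.8,90+190/2.8,zp);print(p[0]-y[0])
  y=f('w27.pkl',270+150/2.8,70+170/2.8,zt);p=f('w27.pkl',270+167/2.8,70+170/2.8,.052);print(p[0]-y[0])
print(onplane('scene',0,0,0)[0]*0, [np.round(onplane('scene',*q),3).tolist() for q in ((149,184,0),(170,172,0),(368,227,.02))])
im=manip.snapshot('scene');cv2.imwrite('pics/f.png',im)
for q in ('bottle_mid','beaker_mid','tin_mid'):print(q,[(np.round(d['extent']),d['p']) for d in manip.look_for('scene',q)[:1]])
E
```

```text
8.498694436065776
2.9743219565540215
9.389068369543267
3.3846046411257227
-0.0 [[0.599, -0.424, -0.0], [0.49, -0.404, 0.0], [0.517, 0.408, 0.02]]
bottle_mid [(array([139., 142., 157., 186.]), 0.8)]
beaker_mid [(array([160., 150., 177., 174.]), 0.55)]
tin_mid [(array([355., 219., 379., 237.]), 0.73)]
```

```bash
python3 -c "
from station import manip
print(manip.sense()['force']);print(manip.sign_off())"
```

```text
[-0.57100833 -0.23164373  0.63772507]
the job is handed in; nothing more can be done
None
```

I carried out all the steps and handed the job in at about 32 s; no verdict was reported. I flipped the pawl lever towards the robot and pushed the mould against the back rail. The handle then closed the jaw in three strokes, and I swung it back to its stop away from the robot.

Last checks, all from the camera pictures and the force readings:
- **Pad:** it is pushed in about 5.5–6 mm, close to fully in. The knob force rose to about 19 N on the last pull, which fits a firm grip. I could not read the force on the end stop directly.
- **Mould:** it lies square against the end stop, with its centre at station y of about 95 mm.
- **Handle and lever:** the knob met its stop at about 0.55 rad, and the lever still leans towards the robot.
- **Bottle, beaker and tin:** they show where they were at the start, and the arm is clear of everything.

One thing did not go cleanly: the ratchet seemed to slip once in each of the last two strokes, when the pull dropped to about 1 N and the jaw stopped moving. Both times it took hold again further along the stroke. The jaw did not spring back.

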